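# Find the blind end of a spacer on a gauge pin and present it hole-up

## Task

The steel spacer on the mat has a deep blind hole in one end and only a shallow recess in the other, and they look alike: pick it up and feel on the gauge stand's level pin which end lets the pin all the way in, turning the spacer end for end if need be, until the end face meets the stand. Then draw it off and finish still holding it in the gripper, at rest, upright with the hole facing up, at least 20 cm above the bench and clear of the stand. Leave the other things on the mat where they are.

Things in the scene. Friction and masses are not known exactly. Their poses are not given: they have to be found in the camera images.
- spacer: Blind spacer, plain steel, 0.45 kg, 96 mm long, lying on the mat: round ends 32 mm wide; mid-length a square collar, 36 x 36 mm and 28 mm long, to grip by its flats. Origin at its centre, 18 mm above the mat; x along its length (which end has the hole is not told), y, z square to the flats. Both ends have a dark 20 mm mouth: one is the blind hole, 34 mm deep, the other a recess 4 mm deep.
- stand: Gauge stand, grey-painted steel, fixed on the mat: base 100 x 80 x 12 mm, upright block 60 mm wide, 20 mm thick, 110 mm high; a round steel pin stands out level from the block's front face. Origin on the underside, straight below that face; the pin points along the stand's -x, so a part is pushed onto it along +x.
- pin_tip (a point): Centre of the free end of the stand's pin, which is 12 mm in diameter with a chamfered tip, 30 mm long from the block's face, and lies 85 mm above the stand's underside (88 mm above the bench; the mat is 3 mm thick). Axes as the stand's.
- bearing: Bystander, to be left alone: a bearing race, ring 62 mm across and 18 mm high, lying flat. Origin at the centre of its underside.
- pinion: Bystander, to be left alone: a toothed pinion 57 mm across with a stub shaft, 60 mm high, standing. Origin at the centre of its underside.
- socket: Bystander, to be left alone: a steel socket, tube 30 mm across and 38 mm high, standing. Origin at the centre of its underside.
- bolt: Bystander, to be left alone: a bolt standing on its head, 23 mm across, 60 mm high. Origin at the centre of its underside.
- cover: Bystander, to be left alone: a round flanged cover, 64 mm across and 22 mm high, lying flat. Origin at the centre of its underside.
- spanner: Bystander, to be left alone: a flat spanner 160 mm long lying along its x axis. Origin at the middle of its length.
- shim: Bystander, to be left alone: a thick shim ring, 48 mm across and 6 mm high, lying flat. Origin at the centre of its underside.
Not all that is in view belongs to the job. Leave any brown look-alike of the spacer alone. Leave any orange look-alike of the stand alone.

How it is judged:
By the outcome, as a careful person would: the job done as asked, in the order asked, and still so for the second after the job is handed in, while the arm keeps its last pose, push and grip.
It also fails if it takes over 56 s, if anything falls off the work surface, if the arm or the gripper's body presses on something with over 40 N, if the wrist force passes 120 N, or if a joint passes its speed limit or range.

## Robot

A 6-joint arm with a two-finger parallel gripper is mounted at the origin on the work surface. World frame = base frame: x ahead of the robot, y to its left, z up, the work surface at z = 0. Lengths are in m, angles in degrees, forces in N, time in s.
With the tool pointing down it reaches from about 0.375 to 0.9 m from the base axis. Payload 3.1 kg.
Tool frame: the origin (TCP) lies midway between the tips of the shut fingers; the grasp point (between the pads) lies bot.hold_point_z behind it (bot.hold_point_z is the distance from the TCP to the grasp point, in m); z points along the fingers, y is the direction in which the jaws open and shut (so a half turn about z gives the same grasp; the last joint's range is limited). The gripper opens to 87 mm and grips with 3 to 60 N. Pads are 19 mm wide; open, the fingers measure 117 mm over their backs; the gripper's body (75 mm by 190 mm) begins 51 mm behind the grasp point.
Start: joints at [65.403, 30.224, 82.088, -0, 67.689, -10.227], TCP at [0.155, 0.605, 0.223] pointing down, gripper open.
Joint ranges: [-176.69, 176.69], [-43.24, 126.21], [12.49, 139.97], [-82, 262], [0, 151.66], [-163.58, 163.58]. Speed limits (degrees/s): [159.86, 159.86, 180, 180, 180, 180].

## Interface

Orientations are given as a 3x3 rotation matrix whose columns are the frame's x, y, z axes.
In Python, from rig import bot, vision, order gives the robot as it stands. The module is installed in compiled form; this text tells all that it offers.
- The arm moves only by the tool move_arm, never from a script. Its argument "moves" is a list of rows, each an object of numbers: "hand": the finger opening in mm, from 0 to 87; "x", "y", "z": the shift along the tool's x, y, z in units of 25 mm (1.0 is 25 mm); "wx", "wy", "wz": the turn, a rotation vector about the tool's x, y, z in degrees. In form: [{"hand": .., "x": .., "y": .., "z": .., "wx": .., "wy": .., "wz": ..}, ...]. A call has 1 to 20 rows; each row shifts and turns the commanded pose from where the row before left it, along the tool's axes as they then stand; what a row does not reach is not made up. A row lasts 1/10 s, in which the tool goes at most 50 mm and 8.59 degrees, less where a joint would pass 70% of its speed; a pose out of reach is approached as far as the arm can. A call is refused whole if a number of a shift passes 1 or a number of a turn 8.59, either way. A call with a gripper value outside its range is refused whole. The fingers move at their own pace and stop on an object; the grip force is fixed at half the most. Time passes only in rows, so rows that do not move let the fingers close. It gives the time, the measured TCP pose, the force and the opening at its end, in the units of the state.
- bot.read_state(): the state, without advancing time (a new reading comes with each control period).
- vision.capture(name): name is "side" or "top" or "wrist"; returns a dict with "image" (480x640x3 uint8, red, green, blue), "z_map" (480x640 float32, m along the optical axis (not along the pixel's ray), 0 where there is no reading), "fx", "fy", "cx", "cy" (pixels), "k1" (the pictures are not rectified: a ray, as slopes to the right and down, at radius r is drawn at 1 + k1 r^2 times it, then the intrinsics apply), "pose" (4x4, takes a point from camera to world coordinates); the wrist camera has in their place "hand_eye" (4x4, takes a point from camera to tool coordinates, whose origin is the TCP and whose axes are the flange's). Camera axes: x right, y down, z forward; pixel columns grow to the right and rows downward; lengths in m; the calibration is good to about 2 mm. A picture is of the moment at which its call begins: read the wrist's pose just before it.
- order.hand_in(): hands the job in, once; it reports no verdict.
The state is a dict: "time_s": time; "joint_positions": joint angles; "qvel": joint speeds; "tau": joint torques, N m; "position": TCP position; "tcp_rot": TCP orientation; "force": force on the tool from outside, world axes, zero at the start; "moment": the same for the moment, N m; "opening": opening from 0.0 (shut) to 1.0 (fully open).
Only numpy, scipy, OpenCV 4.12 (cv2) and the standard library are available. Lean on these libraries where they do the work, as an engineer would, in place of code of your own. Each camera call takes 0.05 s, during which the arm holds its last target.

## Working session

There is one attempt and no reset: what is moved stays moved. The work goes in short steps, Python scripts to look and compute and a tool call to move; the robot and the scene stay as the last step left them, time stands still between calls to the robot, and variables do not carry over. Pictures are saved under pics/ and viewed, and the job is handed in when it is done.

Besides the shell and the picture viewer there is one more tool, called after "Emit:" as name(argument=value, ...) on one line, values as JSON. move_arm: Moves the arm, as the interface text tells. Its arguments: {"type":"object","properties":{"moves":{"type":"array"}},"required":["moves"]}

```bash
mkdir -p pics
python3 - <<'E'
from rig import bot,vision
import cv2,numpy as np
s=bot.read_state();print(s, bot.hold_point_z)
for n in("side","top","wrist"):
    c=vision.capture(n);cv2.imwrite(f"pics/{n}0.png",c["image"][:,:,::-1]);np.savez(f"{n}0.npz",**c)
    print(n,c["fx"],c["fy"],c["cx"],c["cy"],c["k1"],c.get("pose",c.get("hand_eye")))
E
```

```text
{'time_s': 0.0, 'joint_positions': array([ 6.54048553e+01,  3.02797704e+01,  8.21557874e+01, -3.63823692e-04,
        6.76904526e+01, -1.02276427e+01]), 'qvel': array([-0.05310635,  0.03265304,  0.00983251, -0.15918057,  0.04822779,
        0.10315014]), 'tau': array([-1.84423741e-03, -4.40039241e+01, -1.76590419e+01,  6.30018348e-02,
        5.80154860e-02, -1.72903806e-04]), 'position': array([0.15475378, 0.60477925, 0.22156635]), 'tcp_rot': array([[-9.68724487e-01,  2.48137142e-01, -9.10012809e-04],
       [ 2.48138512e-01,  9.68722494e-01, -2.00220020e-03],
       [ 3.84729643e-04, -2.16538958e-03, -9.99997582e-01]]), 'force': array([ 0.20283382, -0.6104523 ,  0.210646  ]), 'moment': array([-0.00606929,  0.00405647, -0.03795696]), 'opening': 1.001002402208244} 0.0187
side 559.9238501897661 559.9238501897661 312.77487514672646 237.61771441850894 -0.03982251032200427 [[ 0.97735509 -0.13044214  0.16661894  0.33408716]
 [-0.21141865 -0.56883689  0.7948124  -0.88109897]
 [-0.00889803 -0.8120403  -0.58353353  0.74165455]
 [ 0.          0.          0.          1.        ]]
top 488.0654059729333 488.0654059729333 319.1729283691 239.17467073156868 0.032897189645031105 [[-0.00358753 -0.9912173   0.13219454  0.4009512 ]
 [-0.99990963  0.0052685   0.01236827  0.01770467]
 [-0.01295611 -0.13213822 -0.99114662  1.05635164]
 [ 0.          0.          0.          1.        ]]
wrist 340.2204582115094 340.2204582115094 316.5433028238484 238.780393134533 -0.009019295010492286 [[ 6.62515136e-04 -9.71035603e-01 -2.38933921e-01  6.55678271e-02]
 [ 9.99999769e-01  6.80263536e-04  8.18163490e-06  2.07408929e-04]
 [ 1.54593375e-04 -2.38933871e-01  9.71035829e-01 -1.62628062e-01]
 [ 0.00000000e+00  0.00000000e+00  0.00000000e+00  1.00000000e+00]]
```

View pics/top0.png

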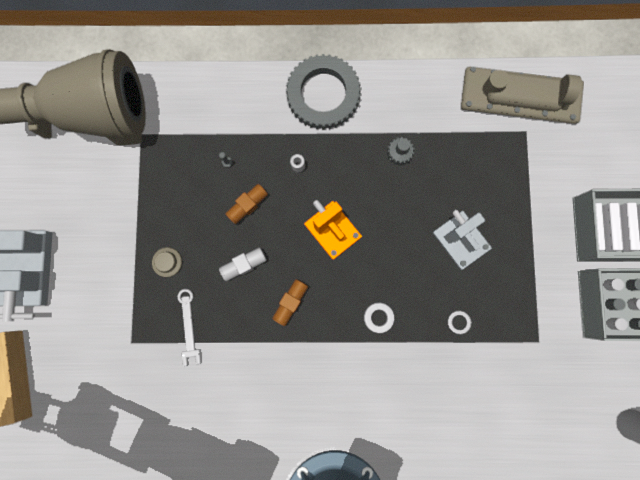

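View pics/side0.png

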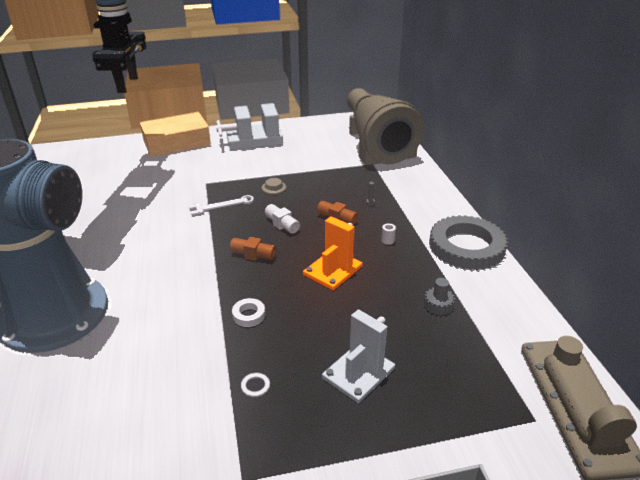

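View pics/wrist0.png

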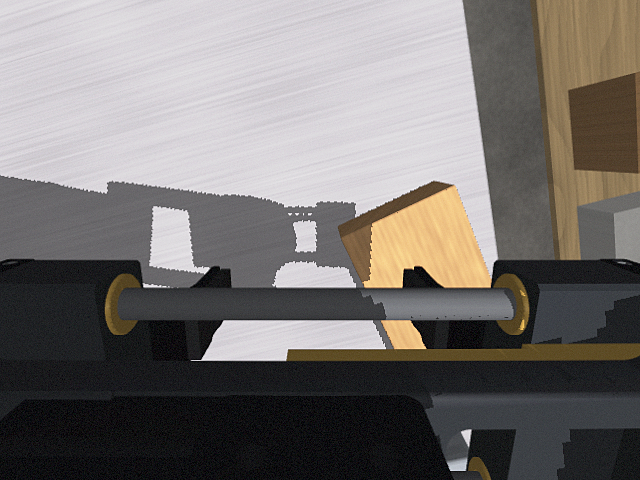

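Top view: steel spacer at about (242,264), real grey stand at about (462,238) with its pin out to the upper left (458,213), i.e. away from the robot. The brown and orange look-alikes are to be avoided. Measuring now.

```bash
cat > h.py <<'E'
import numpy as np,cv2
def rays(c,uv):
    K=np.array([[float(c["fx"]),0,float(c["cx"])],[0,float(c["fy"]),float(c["cy"])],[0,0,1]])
    # r_d = r(1+k1 r^2): OpenCV's model
    p=cv2.undistortPoints(np.asarray(uv,float).reshape(-1,1,2),K,np.array([float(c["k1"]),0,0,0])).reshape(-1,2)
    return np.c_[p,np.ones(len(p))]
def plane(c,uv,z,P=None):
    P=c["pose"] if P is None else P
    d=rays(c,uv)@P[:3,:3].T;o=P[:3,3]
    return o+d*((z-o[2])/d[:,2])[:,None]
def cloud(c,P=None):
    P=c["pose"] if P is None else P
    v,u=np.mgrid[0:480,0:640];uv=np.c_[u.ravel(),v.ravel()]
    z=c["z_map"].ravel().astype(float)
    X=rays(c,uv)*z[:,None]
    X=X@P[:3,:3].T+P[:3,3]; X[z==0]=np.nan
    return X.reshape(480,640,3)
E
python3 - <<'E'
from h import *
for n,boxs in (("top",{"spacer":(212,242,272,286),"stand":(428,200,500,275)}),("side",{"spacer":(258,198,305,238),"stand":(315,300,400,402)})):
    c=np.load(n+"0.npz");X=cloud(c)
    for k,(a,b,e,f) in boxs.items():
        P=X[b:f,a:e];I=c["image"][b:f,a:e].astype(int)
        m=np.isfinite(P[...,0])&(P[...,2]>0.008 if k=="spacer" else P[...,2]>0.08)
        q=P[m]; print(n,k,len(q),"mat z",np.nanmedian(P[~m][:,2]),"z pct",np.percentile(q[:,2],[5,25,50,75,95,99]).round(4))
        r=cv2.minAreaRect((q[:,:2]*1000).astype(np.float32)); print(r)
        if k=="spacer":
            bright=(I.min(2)>110)
            v,u=np.nonzero(bright); uv=np.c_[u+a,v+b]
            if n=="top":
                r=cv2.minAreaRect((plane(c,uv,0.023)[:,:2]*1000).astype(np.float32)); print("ray",len(uv),r)
        else:
            t=q[q[:,2]>0.107];print("top of block",len(t),cv2.minAreaRect((t[:,:2]*1000).astype(np.float32)), t[:,2].mean())
            t=q[(q[:,2]<0.1)&(q[:,2]>.086)];print("pin?",len(t),t.mean(0)if len(t) else 0)
for n,b in (("top",(425,190,505,275)),("top",(205,235,280,295)),("side",(310,295,405,405)),("side",(255,195,310,240))):
    c=np.load(n+"0.npz");i=c["image"][b[1]:b[3],b[0]:b[2],::-1]
    s=min(780/i.shape[1],590/i.shape[0]);cv2.imwrite(f"pics/crop_{n}_{b[0]}.png",cv2.resize(i,None,fx=s,fy=s,interpolation=cv2.INTER_NEAREST))
E
```

```text
top spacer 755 mat z 0.0032037155753803503 z pct [0.0218 0.0321 0.0359 0.0383 0.0405 0.0422]
((483.1728820800781, 194.12640380859375), (74.15254974365234, 111.39611053466797), 16.298803329467773)
ray 730 ((488.091064453125, 195.98458862304688), (38.44092559814453, 98.99114990234375), 26.954673767089844)
top stand 461 mat z 0.004343561244355976 z pct [0.0903 0.0961 0.1121 0.1138 0.1157 0.1172]
((565.0049438476562, -254.3998565673828), (49.49238586425781, 61.617740631103516), 35.55768966674805)
top of block 315 ((553.0537109375, -263.2321472167969), (19.87092399597168, 61.15672302246094), 35.38664245605469) 0.11312010696932953
pin? 113 [ 0.56467677 -0.24651335  0.09333528]
side spacer 571 mat z 0.003386542482986643 z pct [0.0121 0.0222 0.0326 0.0369 0.04   0.0414]
((478.1242370605469, 220.4611358642578), (52.89792251586914, 161.73912048339844), 13.425363540649414)
side stand 879 mat z 0.0038645516687731973 z pct [0.0828 0.0927 0.1049 0.1124 0.114  0.1149]
((564.2708129882812, -257.49945068359375), (52.29085159301758, 61.836578369140625), 34.92030715942383)
top of block 404 ((552.3992309570312, -265.85638427734375), (21.783554077148438, 61.20328903198242), 35.711029052734375) 0.11223198201948473
pin? 271 [ 0.55446568 -0.27144592  0.09299917]
```

View pics/crop_top_425.png

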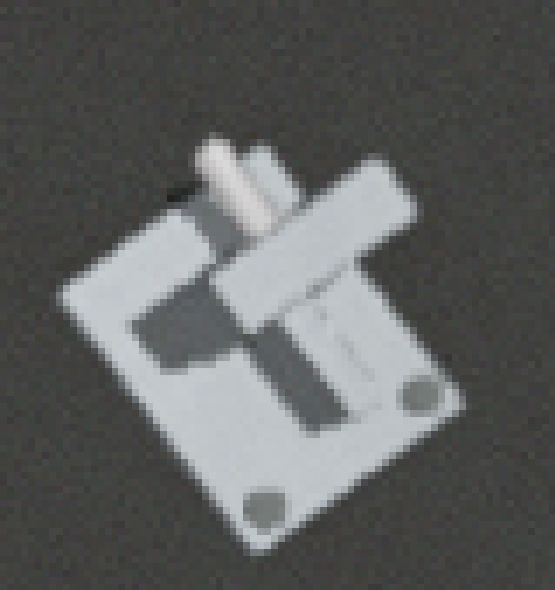

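View pics/crop_top_205.png

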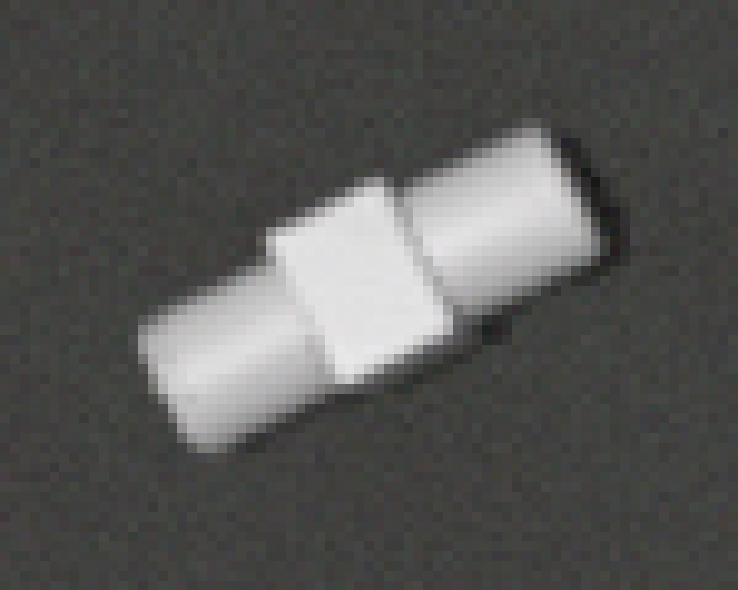

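View pics/crop_side_255.png

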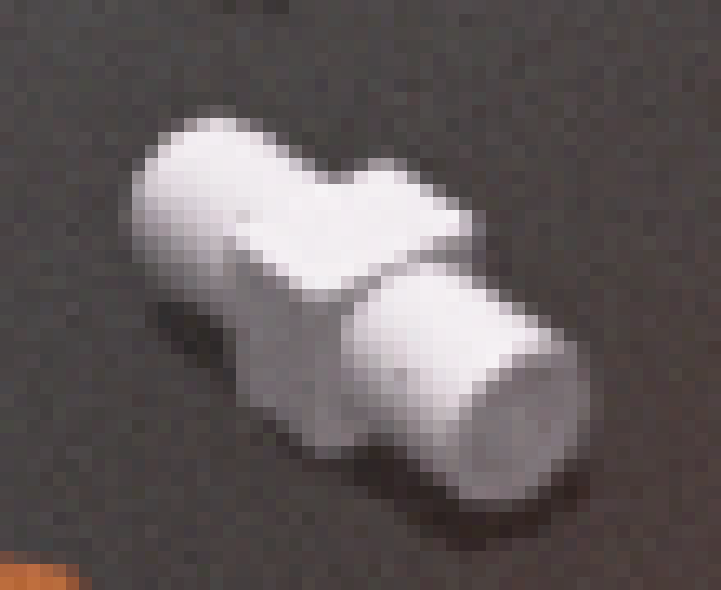

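View pics/crop_side_310.png

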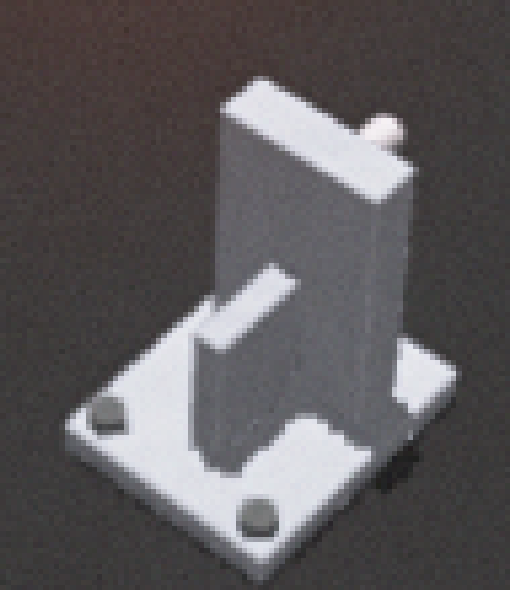

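```bash
cat >> h.py <<'E'
def togo(target,Rt=None):
    """print shift in tool axes (units of 25mm) and turn rotvec (deg, tool axes)"""
    from rig import bot
    from scipy.spatial.transform import Rotation as Ro
    s=bot.read_state();R=s["tcp_rot"]
    print("t",round(s["time_s"],2),"pos",s["position"].round(4),"q",s["joint_positions"].round(1),"F",s["force"].round(1),"M",s["moment"].round(2),"op",round(s["opening"],3))
    print("yaw x",np.degrees(np.arctan2(R[1,0],R[0,0])).round(2),"z",R[:,2].round(4))
    print("shift units",(R.T@(np.asarray(target)-s["position"])/0.025).round(2))
    if Rt is not None: print("turn",Ro.from_matrix(R.T@Rt).as_rotvec(degrees=True).round(2))
def down(yx):
    a=np.radians(yx);x=np.array([np.cos(a),np.sin(a),0]);z=np.array([0,0,-1.]);return np.c_[x,np.cross(z,x),z]
E
python3 - <<'E'
from h import *
c=np.load("top0.npz");I=c["image"].astype(int)
# collar top face: brightest region
b=(I.min(2)>200);b[:, :212]=0;b[:,272:]=0;b[:242]=0;b[286:]=0
n,l,st,ce=cv2.connectedComponentsWithStats(b.astype(np.uint8));i=1+np.argmax(st[1:,4]);print(st[i],ce[i])
v,u=np.nonzero(l==i);print("collar",cv2.minAreaRect((plane(c,np.c_[u,v],0.039)[:,:2]*1000).astype(np.float32)))
print("collar ctr eye",plane(c,[(241.7,263.5)],0.039))
# end lines of spacer
print("ends",plane(c,[(205+172/9.84,235+392/9.84),(205+570/9.84,235+188/9.84)],0.030))
# pin: tip (212,145), root (265,225) in crop, scale 80px->555
s=555/80
t,r=plane(c,[(425+212/s,190+142/s),(425+262/s,190+225/s)],0.0925);print("tip",t,"root",r,np.degrees(np.arctan2(*(t-r)[[1,0]])))
cs=np.load("side0.npz");s=510/95
print("side tip",plane(cs,[(310+390/s,295+125/s)],0.091))
Rt=down(117)
togo([0.488,0.196,0.1],Rt)
E
```

```text
[222 254  28  21 272] [237.57720588 265.22426471]
collar ((479.14080810546875, 208.6465606689453), (33.12980270385742, 57.36448669433594), 27.20600700378418)
collar ctr eye [[0.48617308 0.19263941 0.039     ]]
ends [[0.46324043 0.23419844 0.03      ]
 [0.50661153 0.14960977 0.03      ]]
tip [ 0.5858487  -0.24265395  0.0925    ] root [ 0.56156929 -0.25590294  0.0925    ] 28.620786985456864
side tip [[ 0.58435262 -0.24479818  0.091     ]]
t 0.15 pos [0.1548 0.6049 0.2218] q [ 65.4  30.3  82.1   0.   67.7 -10.2] F [-0.2  0.1  0.4] M [0.01 0.02 0.01] op 0.998
yaw x 165.63 z [-7.0e-04 -1.6e-03 -1.0e+00]
shift units [-16.97 -12.53   4.89]
turn [-1.000e-01  2.000e-02  4.863e+01]
```

Emit:
move_arm(moves=[{"hand": 60,"x": -0.8,"y": -0.6,"z": 0.2},{"hand": 60,"x": -0.95,"y": -0.71,"z": 0.25},{"hand": 60,"x": -0.95,"y": -0.71,"z": 0.25},{"hand": 60,"x": -0.95,"y": -0.71,"z": 0.25},{"hand": 60,"x": -0.95,"y": -0.71,"z": 0.25},{"hand": 60,"x": -0.95,"y": -0.71,"z": 0.25},{"hand": 60,"x": -0.95,"y": -0.71,"z": 0.25},{"hand": 60,"x": -0.95,"y": -0.71,"z": 0.25},{"hand": 60,"x": -0.95,"y": -0.71,"z": 0.25},{"hand": 60,"x": -0.95,"y": -0.71,"z": 0.25},{"hand": 60,"x": -0.95,"y": -0.71,"z": 0.25},{"hand": 60,"x": -0.95,"y": -0.71,"z": 0.25},{"hand": 60,"x": -0.95,"y": -0.71,"z": 0.25},{"hand": 60,"x": -0.95,"y": -0.71,"z": 0.25},{"hand": 60,"wz": 8.1},{"hand": 60,"wz": 8.1},{"hand": 60,"wz": 8.1},{"hand": 60,"wz": 8.1},{"hand": 60,"wz": 8.1},{"hand": 60,"wz": 8.1}])

```text
schema error: expected keys hand, x, y, z, wx, wy, wz
```

Run:
```python
from h import *
togo([0.486,0.193,0.1],down(117))
from rig import vision,bot
s=bot.read_state();c=vision.capture("wrist")
cv2.imwrite("pics/w1.png",c["image"][:,:,::-1]);np.savez("w1.npz",**c,p=s["position"],R=s["tcp_rot"])
```

```text
t 0.15 pos [0.1548 0.6049 0.2218] q [ 65.4  30.3  82.1   0.   67.7 -10.2] F [-0.2  0.1  0.4] M [0.01 0.02 0.01] op 0.998
yaw x 165.63 z [-7.0e-04 -1.6e-03 -1.0e+00]
shift units [-16.92 -12.67   4.89]
turn [-1.000e-01  2.000e-02  4.863e+01]
```

View pics/w1.png

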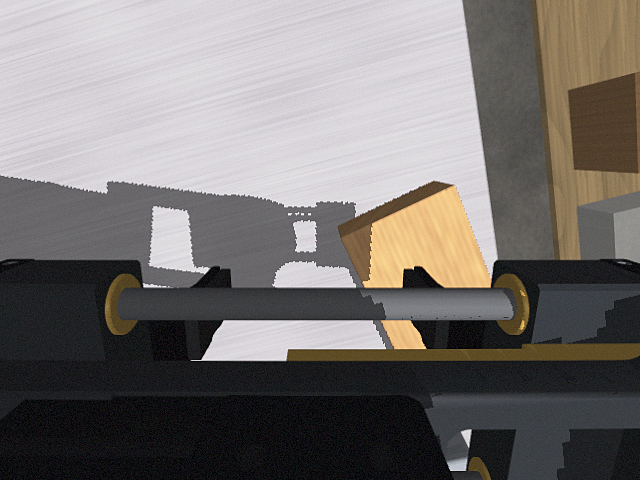

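All keys are required in each row; the call was refused and the arm has not moved (same view as before).

Emit:
move_arm(moves=[{"hand": 60,"x": -0.8,"y": -0.6,"z": 0.2,"wx": 0,"wy": 0,"wz": 0},{"hand": 60,"x": -0.95,"y": -0.71,"z": 0.25,"wx": 0,"wy": 0,"wz": 0},{"hand": 60,"x": -0.95,"y": -0.71,"z": 0.25,"wx": 0,"wy": 0,"wz": 0},{"hand": 60,"x": -0.95,"y": -0.71,"z": 0.25,"wx": 0,"wy": 0,"wz": 0},{"hand": 60,"x": -0.95,"y": -0.71,"z": 0.25,"wx": 0,"wy": 0,"wz": 0},{"hand": 60,"x": -0.95,"y": -0.71,"z": 0.25,"wx": 0,"wy": 0,"wz": 0},{"hand": 60,"x": -0.95,"y": -0.71,"z": 0.25,"wx": 0,"wy": 0,"wz": 0},{"hand": 60,"x": -0.95,"y": -0.71,"z": 0.25,"wx": 0,"wy": 0,"wz": 0},{"hand": 60,"x": -0.95,"y": -0.71,"z": 0.25,"wx": 0,"wy": 0,"wz": 0},{"hand": 60,"x": -0.95,"y": -0.71,"z": 0.25,"wx": 0,"wy": 0,"wz": 0},{"hand": 60,"x": -0.95,"y": -0.71,"z": 0.25,"wx": 0,"wy": 0,"wz": 0},{"hand": 60,"x": -0.95,"y": -0.71,"z": 0.25,"wx": 0,"wy": 0,"wz": 0},{"hand": 60,"x": -0.95,"y": -0.71,"z": 0.25,"wx": 0,"wy": 0,"wz": 0},{"hand": 60,"x": -0.95,"y": -0.71,"z": 0.25,"wx": 0,"wy": 0,"wz": 0},{"hand": 60,"x": 0,"y": 0,"z": 0,"wx": 0,"wy": 0,"wz": 8.1},{"hand": 60,"x": 0,"y": 0,"z": 0,"wx": 0,"wy": 0,"wz": 8.1},{"hand": 60,"x": 0,"y": 0,"z": 0,"wx": 0,"wy": 0,"wz": 8.1},{"hand": 60,"x": 0,"y": 0,"z": 0,"wx": 0,"wy": 0,"wz": 8.1},{"hand": 60,"x": 0,"y": 0,"z": 0,"wx": 0,"wy": 0,"wz": 8.1},{"hand": 60,"x": 0,"y": 0,"z": 0,"wx": 0,"wy": 0,"wz": 8.1}])

```text
time_s: 2.2
position: [0.4126, 0.2857, 0.1363]
tcp_rot: [[-0.449, 0.893, -0.0], [0.893, 0.449, -0.0], [0.0, -0.0, -1.0]]
force: [0.5, -0.9, 1.2]
opening: 0.689
```

Run:
```python
from h import *
togo([0.486,0.193,0.1],down(117))
from rig import vision,bot
s=bot.read_state();c=vision.capture("wrist")
cv2.imwrite("pics/w2.png",c["image"][:,:,::-1]);np.savez("w2.npz",**c,p=s["position"],R=s["tcp_rot"])
```

```text
t 2.2 pos [0.4126 0.2857 0.1363] q [ 21.9  28.4 104.4   0.   47.2  -4.8] F [ 0.5 -0.9  1.2] M [-0.08 -0.03 -0.03] op 0.689
yaw x 116.69 z [-1.e-04 -0.e+00 -1.e+00]
shift units [-4.63  0.96  1.45]
turn [-0.   -0.   -0.31]
```

View pics/w2.png

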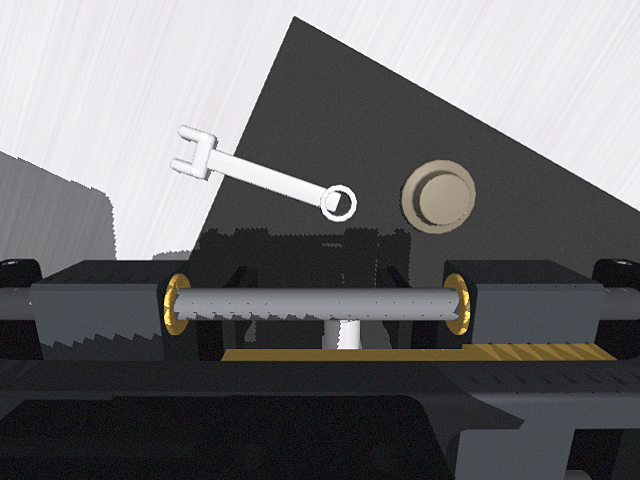

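Emit:
move_arm(moves=[{"hand": 60,"x": -0.93,"y": 0.19,"z": 0.2,"wx": 0,"wy": 0,"wz": 0},{"hand": 60,"x": -0.93,"y": 0.19,"z": 0.3,"wx": 0,"wy": 0,"wz": 0},{"hand": 60,"x": -0.93,"y": 0.19,"z": 0.3,"wx": 0,"wy": 0,"wz": 0},{"hand": 60,"x": -0.93,"y": 0.19,"z": 0.3,"wx": 0,"wy": 0,"wz": 0},{"hand": 60,"x": -0.91,"y": 0.2,"z": 0.4,"wx": 0,"wy": 0,"wz": -0.3},{"hand": 60,"x": 0,"y": 0,"z": 0.5,"wx": 0,"wy": 0,"wz": 0},{"hand": 60,"x": 0,"y": 0,"z": 0.5,"wx": 0,"wy": 0,"wz": 0},{"hand": 60,"x": 0,"y": 0,"z": 0,"wx": 0,"wy": 0,"wz": 0}])

```text
time_s: 3.05
position: [0.4841, 0.1938, 0.0719]
tcp_rot: [[-0.46, 0.888, -0.005], [0.888, 0.46, -0.001], [0.002, -0.005, -1.0]]
force: [-0.0, -0.1, -0.1]
opening: 0.693
```

Run:
```python
from h import *
togo([0.486,0.193,0.007],down(117))
from rig import vision,bot
for n in("wrist","top","side"):
    c=vision.capture(n);i=c["image"][:,:,::-1]
    if n=="top":i=cv2.resize(i[180:350,150:350],None,fx=3.5,fy=3.5)
    if n=="side":i=cv2.resize(i[130:290,180:380],None,fx=3.7,fy=3.7)
    cv2.imwrite(f"pics/{n}3.png",i)
```

```text
t 3.05 pos [0.4841 0.1938 0.0719] q [  9.5  36.  103.8   0.   40.5 -17.9] F [-0.  -0.1 -0.1] M [-0.05  0.03 -0.01] op 0.693
yaw x 117.4 z [-5.1e-03 -6.0e-04 -1.0e+00]
shift units [-0.07  0.06  2.6 ]
turn [-0.28 -0.1   0.4 ]
```

View pics/side3.png

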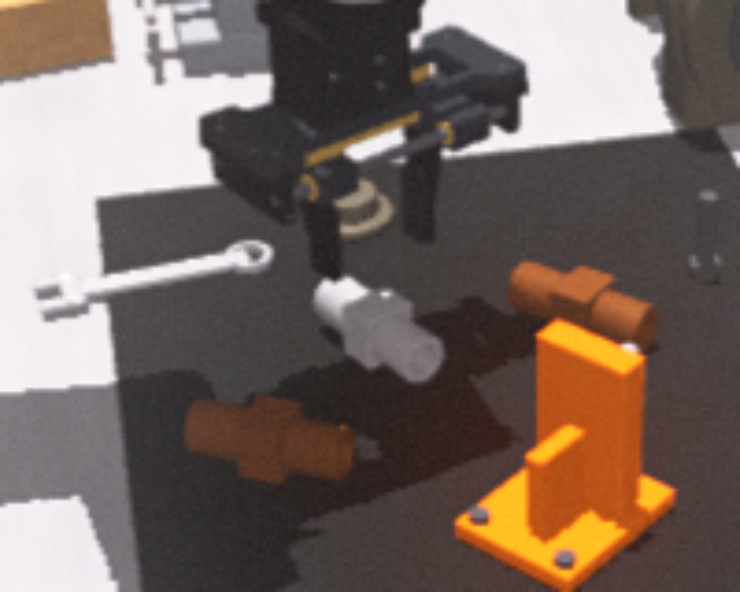

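View pics/wrist3.png

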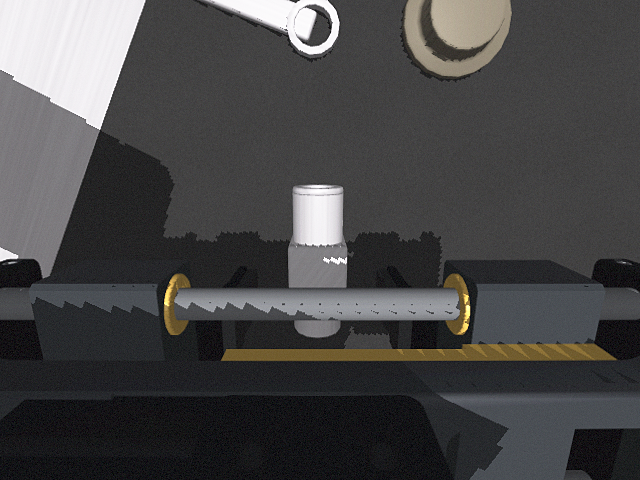

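Wrist view: the spacer stands straight along image column 318 (centre 316.5), so yaw and jaw centring are right. Descend and grip.

Emit:
move_arm(moves=[{"hand": 60,"x": -0.07,"y": 0.06,"z": 0.4,"wx": 0,"wy": 0,"wz": 0},{"hand": 60,"x": 0,"y": 0,"z": 0.6,"wx": 0,"wy": 0,"wz": 0},{"hand": 60,"x": 0,"y": 0,"z": 0.6,"wx": 0,"wy": 0,"wz": 0},{"hand": 60,"x": 0,"y": 0,"z": 0.5,"wx": 0,"wy": 0,"wz": 0},{"hand": 60,"x": 0,"y": 0,"z": 0.3,"wx": 0,"wy": 0,"wz": 0},{"hand": 60,"x": 0,"y": 0,"z": 0.1,"wx": 0,"wy": 0,"wz": 0},{"hand": 60,"x": 0,"y": 0,"z": 0,"wx": 0,"wy": 0,"wz": 0}])

```text
time_s: 3.9
position: [0.4886, 0.1928, 0.011]
tcp_rot: [[-0.459, 0.888, -0.0], [0.888, 0.459, -0.0], [0.0, -0.0, -1.0]]
force: [-0.5, 0.3, 0.0]
opening: 0.691
```

Run:
```python
from h import *
togo([0.486,0.193,0.007],down(117))
```

```text
t 3.9 pos [0.4886 0.1928 0.011 ] q [  9.3  42.5 104.7  -0.   32.8 -18. ] F [-0.5  0.3  0. ] M [-0.1  -0.01 -0.01] op 0.691
yaw x 117.34 z [-4.e-04 -1.e-04 -1.e+00]
shift units [ 0.06 -0.09  0.16]
turn [-0.02 -0.01  0.34]
```

Emit:
move_arm(moves=[{"hand": 60,"x": 0.06,"y": -0.06,"z": 0.14,"wx": 0,"wy": 0,"wz": 0.3},{"hand": 30,"x": 0,"y": 0,"z": 0,"wx": 0,"wy": 0,"wz": 0},{"hand": 30,"x": 0,"y": 0,"z": 0,"wx": 0,"wy": 0,"wz": 0},{"hand": 30,"x": 0,"y": 0,"z": 0,"wx": 0,"wy": 0,"wz": 0},{"hand": 30,"x": 0,"y": 0,"z": 0,"wx": 0,"wy": 0,"wz": 0},{"hand": 30,"x": 0,"y": 0,"z": 0,"wx": 0,"wy": 0,"wz": 0},{"hand": 30,"x": 0,"y": 0,"z": 0,"wx": 0,"wy": 0,"wz": 0}])

```text
time_s: 4.6
position: [0.4859, 0.1931, 0.008]
tcp_rot: [[-0.455, 0.891, -0.001], [0.891, 0.455, -0.0], [0.0, -0.001, -1.0]]
force: [-1.8, -1.7, 3.7]
opening: 0.41
```

Run:
```python
from h import *
togo([0.486,0.193,0.007],down(117))
```

```text
t 4.6 pos [0.4859 0.1931 0.008 ] q [  9.4  42.8 105.   -0.   32.3 -17.6] F [-1.8 -1.7  3.7] M [-0.37  0.36 -0.01] op 0.41
yaw x 117.04 z [-1.4e-03 -4.0e-04 -1.0e+00]
shift units [-0.01  0.    0.04]
turn [-0.08 -0.02  0.04]
```

Emit:
move_arm(moves=[{"hand": 30,"x": 0,"y": 0,"z": -0.4,"wx": 0,"wy": 0,"wz": 0},{"hand": 30,"x": 0,"y": 0,"z": -0.8,"wx": 0,"wy": 0,"wz": 0},{"hand": 30,"x": 0,"y": 0,"z": -1,"wx": 0,"wy": 0,"wz": 0},{"hand": 30,"x": 0,"y": 0,"z": -1,"wx": 0,"wy": 0,"wz": 0},{"hand": 30,"x": 0,"y": 0,"z": -1,"wx": 0,"wy": 0,"wz": 0},{"hand": 30,"x": 0,"y": 0,"z": -1,"wx": 0,"wy": 0,"wz": 0},{"hand": 30,"x": 0,"y": 0,"z": -1,"wx": 0,"wy": 0,"wz": 0},{"hand": 30,"x": 0,"y": 0,"z": -0.8,"wx": 0,"wy": 0,"wz": 0},{"hand": 30,"x": -0.5,"y": 0,"z": -0.4,"wx": 0,"wy": 0,"wz": 0},{"hand": 30,"x": -0.8,"y": -0.1,"z": -0.2,"wx": 0,"wy": 0,"wz": 0},{"hand": 30,"x": -0.8,"y": -0.1,"z": 0,"wx": 0,"wy": 0,"wz": 0},{"hand": 30,"x": -0.9,"y": -0.1,"z": 0,"wx": 0,"wy": 0,"wz": 0}])

```text
time_s: 5.8
position: [0.5141, 0.122, 0.1976]
tcp_rot: [[-0.455, 0.891, -0.0], [0.891, 0.455, -0.0], [-0.0, -0.0, -1.0]]
force: [0.1, 0.4, -3.5]
opening: 0.412
```

Run:
```python
from h import *
togo([0.6485,-0.1967,0.2],down(35.5))
from rig import vision
c=vision.capture("side");cv2.imwrite(f"pics/side4.png",c["image"][:,:,::-1])
```

```text
t 5.8 pos [0.5141 0.122  0.1976] q [  1.2  24.7  97.5  -0.   57.8 -25.8] F [ 0.1  0.4 -3.5] M [-0.12 -0.02  0.04] op 0.412
yaw x 117.06 z [-3.e-04 -2.e-04 -1.e+00]
shift units [-13.8   -1.01  -0.1 ]
turn [-1.000e-02  1.000e-02  8.156e+01]
```

View pics/side4.png

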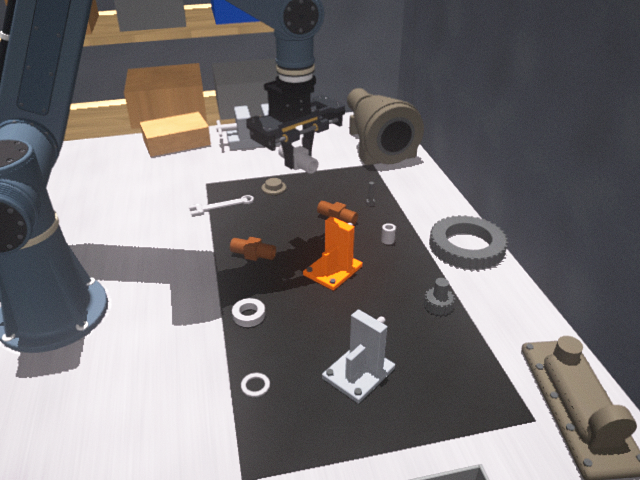

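Emit:
move_arm(moves=[{"hand": 30,"x": -0.9,"y": -0.07,"z": 0,"wx": 0,"wy": 0,"wz": 0},{"hand": 30,"x": -0.97,"y": -0.07,"z": 0,"wx": 0,"wy": 0,"wz": 0},{"hand": 30,"x": -0.97,"y": -0.07,"z": 0,"wx": 0,"wy": 0,"wz": 0},{"hand": 30,"x": -0.97,"y": -0.07,"z": 0,"wx": 0,"wy": 0,"wz": 0},{"hand": 30,"x": -0.97,"y": -0.07,"z": 0,"wx": 0,"wy": 0,"wz": 0},{"hand": 30,"x": -0.97,"y": -0.07,"z": 0,"wx": 0,"wy": 0,"wz": 0},{"hand": 30,"x": -0.97,"y": -0.07,"z": 0,"wx": 0,"wy": 0,"wz": 0},{"hand": 30,"x": -0.97,"y": -0.07,"z": 0,"wx": 0,"wy": 0,"wz": 0},{"hand": 30,"x": -0.97,"y": -0.07,"z": 0,"wx": 0,"wy": 0,"wz": 0},{"hand": 30,"x": -0.97,"y": -0.07,"z": 0,"wx": 0,"wy": 0,"wz": 0},{"hand": 30,"x": -0.97,"y": -0.07,"z": 0,"wx": 0,"wy": 0,"wz": 0},{"hand": 30,"x": -0.9,"y": -0.07,"z": 0,"wx": 0,"wy": 0,"wz": 0},{"hand": 30,"x": -0.7,"y": -0.07,"z": 0,"wx": 0,"wy": 0,"wz": 0},{"hand": 30,"x": -0.4,"y": -0.07,"z": 0,"wx": 0,"wy": 0,"wz": 4},{"hand": 30,"x": 0,"y": 0,"z": 0,"wx": 0,"wy": 0,"wz": 8},{"hand": 30,"x": 0,"y": 0,"z": 0,"wx": 0,"wy": 0,"wz": 8.5},{"hand": 30,"x": 0,"y": 0,"z": 0,"wx": 0,"wy": 0,"wz": 8.5},{"hand": 30,"x": 0,"y": 0,"z": 0,"wx": 0,"wy": 0,"wz": 8.5},{"hand": 30,"x": 0,"y": 0,"z": 0,"wx": 0,"wy": 0,"wz": 8.5},{"hand": 30,"x": 0,"y": 0,"z": 0,"wx": 0,"wy": 0,"wz": 8.5}])

```text
time_s: 7.85
position: [0.6348, -0.1688, 0.1969]
tcp_rot: [[0.467, 0.884, -0.002], [0.884, -0.467, 0.001], [-0.0, -0.002, -1.0]]
force: [-1.4, 0.2, -4.5]
opening: 0.409
```

Emit:
move_arm(moves=[{"hand": 30,"x": 0,"y": 0,"z": 0,"wx": 0,"wy": 0,"wz": 8.5},{"hand": 30,"x": 0,"y": 0,"z": 0.5,"wx": 0,"wy": 0,"wz": 8.5},{"hand": 30,"x": 0,"y": 0,"z": 0.8,"wx": 0,"wy": 0,"wz": 8},{"hand": 30,"x": 0,"y": 0,"z": 0.7,"wx": 0,"wy": 0,"wz": 2},{"hand": 30,"x": 0,"y": 0,"z": 0,"wx": 0,"wy": 0,"wz": 0},{"hand": 30,"x": 0,"y": 0,"z": 0,"wx": 0,"wy": 0,"wz": 0}])

```text
time_s: 8.45
position: [0.635, -0.1687, 0.1473]
tcp_rot: [[0.813, 0.582, -0.001], [0.582, -0.813, 0.001], [-0.001, -0.001, -1.0]]
force: [0.3, 0.7, -3.2]
opening: 0.411
```

Run:
```python
from h import *
togo([0.6485,-0.1967,0.075],down(35.5))
from rig import vision
for n,b in(("top",(400,120,520,280)),("side",(270,180,470,410)),("wrist",(0,0,640,480))):
    c=vision.capture(n);np.savez(n+"5.npz",**c)
    i=c["image"][b[1]:b[3],b[0]:b[2],::-1];s=min(780/i.shape[1],590/i.shape[0])
    cv2.imwrite(f"pics/{n}5.png",cv2.resize(i,None,fx=s,fy=s,interpolation=cv2.INTER_NEAREST))
```

```text
t 8.45 pos [ 0.635  -0.1687  0.1473] q [-24.6  37.6  81.   -0.   61.5  29.8] F [ 0.3  0.7 -3.2] M [-0.11  0.09 -0.02] op 0.411
yaw x 35.57 z [-1.4e-03  6.0e-04 -1.0e+00]
shift units [-0.21  1.23  2.89]
turn [-0.08  0.04  0.07]
```

View pics/side5.png

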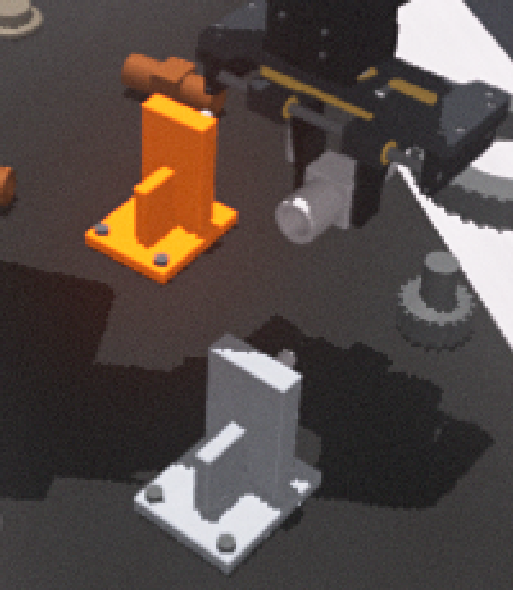

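View pics/top5.png

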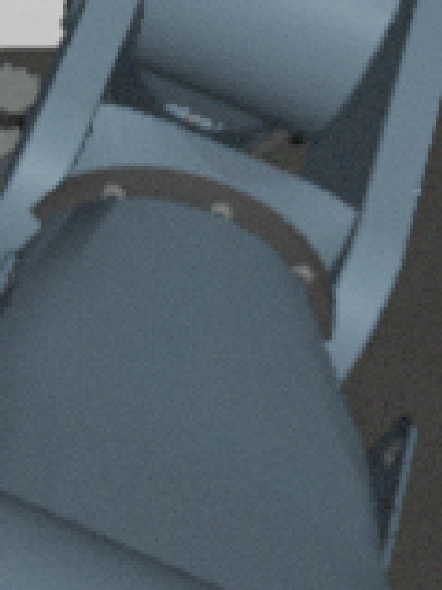

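View pics/wrist5.png

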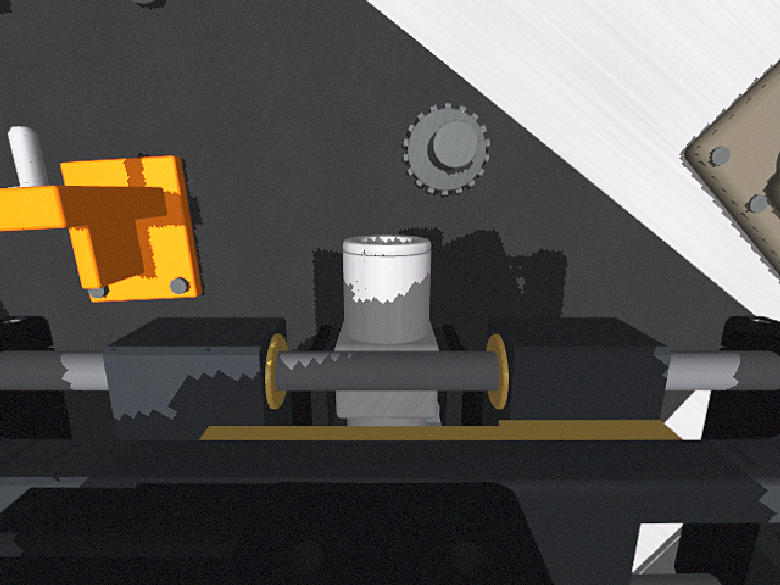

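Run:
```python
from h import *
c=np.load("side5.npz");X=cloud(c)
p=np.array([.8133,.5818,0]);t=np.array([.635,-.1687,.1473])
q=X[245:285,372:405].reshape(-1,3)
a=(q-t)@(-p);n=(q-t)@np.array([-p[1],p[0],0]);h=q[:,2]-t[2]
m=np.isfinite(a)&(abs(n)<.03)&(abs(h-.013)<.03)&(a<.07)&(a>-.01)
r=np.hypot(n,h-.013)
for lo,hi in((0,3),(3,6),(6,8),(8,10),(10,13),(13,16),(16,20)):
    k=m&(r>=lo/1e3)&(r<hi/1e3);print(lo,hi,k.sum(),np.percentile(a[k]*1e3,[5,25,50,75,95]).round(1) if k.sum() else "")
k=m&(a>.04);print("face centre n,h",np.median(n[k]),np.median(h[k]),(n[k].min()+n[k].max())/2,(h[k].min()+h[k].max())/2,h[k].min(),h[k].max(),n[k].min(),n[k].max())
# finer pin tip from depth
c=np.load("side0.npz");X=cloud(c)
q=X[300:345,360:395].reshape(-1,3);f=np.array([.5608,-.2588,0])
a=(q-f)@p;n=(q-f)@np.array([-p[1],p[0],0])
k=(a>.006)&(a<.04)&(abs(q[:,2]-.088)<.012)&(abs(n)<.02);print("side pin",k.sum(),a[k].max(),np.median(n[k]),q[k][:,2].min(),q[k][:,2].max())
c=np.load("top0.npz");X=cloud(c)
q=X[200:235,445:475].reshape(-1,3)
a=(q-f)@p;n=(q-f)@np.array([-p[1],p[0],0])
k=(a>.006)&(a<.04)&(abs(q[:,2]-.088)<.012)&(abs(n)<.02);print("top pin",k.sum(),a[k].max(),np.median(n[k]),n[k].min(),n[k].max(),q[k][:,2].max())
```

```text
0 3 0 
3 6 1 [46.1 46.1 46.1 46.1 46.1]
6 8 8 [32.9 35.6 39.4 45.8 46.7]
8 10 67 [31.1 36.1 40.3 43.8 47.2]
10 13 48 [37.7 45.3 46.2 47.1 48.4]
13 16 130 [13.1 24.7 36.5 46.4 48.3]
16 20 303 [ 6.8 13.6 24.5 37.2 45.9]
face centre n,h -0.00264270142440613 0.016816417842484832 -0.0012341169585743696 0.015374054331818432 -0.0005919741294448944 0.03134008279308176 -0.016589741505411076 0.014121507588262337
side pin 38 0.029745737119664988 -0.0027101299509740663 0.08699998432384937 0.09545986510169324
top pin 74 0.03072573699699584 0.0024840396519201823 -0.004044882378823998 0.007292163094155771 0.09753901452093183
```

Depth readings inside the mouth facing the stand reach about 17 mm behind its rim, so this end is probably the deep hole; the pin will confirm. Move to the pre-insertion pose.

Emit:
move_arm(moves=[{"hand": 30,"x": 0,"y": 0.4,"z": 0.1,"wx": 0,"wy": 0,"wz": 0},{"hand": 30,"x": 0,"y": 0.4,"z": 0.4,"wx": 0,"wy": 0,"wz": 0},{"hand": 30,"x": 0,"y": 0.3,"z": 0.7,"wx": 0,"wy": 0,"wz": 0},{"hand": 30,"x": 0,"y": 0.1,"z": 0.8,"wx": 0,"wy": 0,"wz": 0},{"hand": 30,"x": -0.2,"y": 0,"z": 0.6,"wx": 0,"wy": 0,"wz": 0},{"hand": 30,"x": -0.2,"y": 0,"z": 0.3,"wx": 0,"wy": 0,"wz": 0},{"hand": 30,"x": -0.2,"y": 0,"z": 0,"wx": 0,"wy": 0,"wz": 0},{"hand": 30,"x": 0,"y": 0,"z": 0,"wx": 0,"wy": 0,"wz": 0}])

```text
time_s: 9.4
position: [0.6401, -0.2025, 0.075]
tcp_rot: [[0.814, 0.58, -0.001], [0.58, -0.814, 0.0], [-0.001, -0.001, -1.0]]
force: [0.5, 0.0, -3.7]
opening: 0.411
```

Run:
```python
from h import *
togo([0.6405,-0.2018,0.0745],down(35.5))
from rig import vision
for n,b in(("side",(300,220,470,380)),):
    c=vision.capture(n);np.savez(n+"6.npz",**c)
    i=c["image"][b[1]:b[3],b[0]:b[2],::-1];s=min(780/i.shape[1],590/i.shape[0])
    cv2.imwrite(f"pics/{n}6.png",cv2.resize(i,None,fx=s,fy=s,interpolation=cv2.INTER_NEAREST))
```

```text
t 9.4 pos [ 0.6401 -0.2025  0.075 ] q [-27.1  43.8  81.2  -0.   55.   27.5] F [ 0.5  0.  -3.7] M [-0.09  0.14  0.  ] op 0.411
yaw x 35.48 z [-7.e-04  1.e-04 -1.e+00]
shift units [ 0.03 -0.01  0.02]
turn [-0.03  0.03 -0.02]
```

View pics/side6.png

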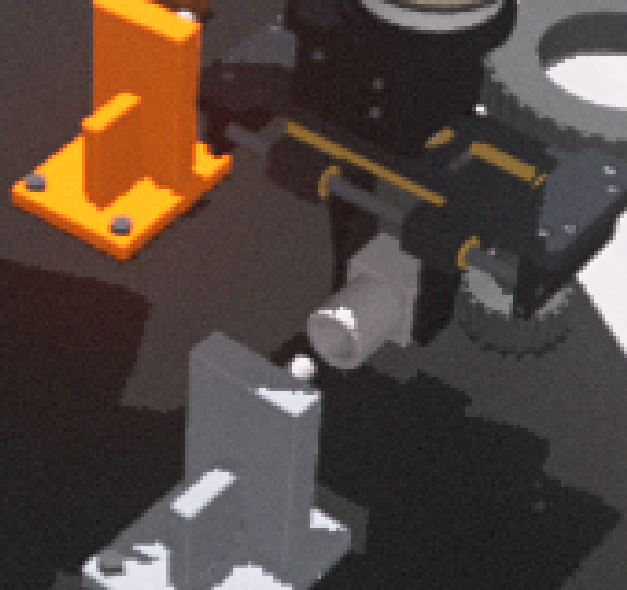

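```bash
python3 - <<'E'
from h import *
c=np.load("side6.npz");p=np.array([.814,.581,0]);nn=np.array([-.581,.814,0]);f=np.array([.5608,-.2588,0])
s=627/170
def ax(px,a):
    d=rays(c,[(300+px[0]/s,220+px[1]/s)])@c["pose"][:3,:3].T;o=c["pose"][:3,3]
    t=(a-(o-f)@p)/(d[0]@p);X=o+d[0]*t;return ((X-f)@nn*1e3).round(1),(X[2]*1e3).round(1)
print("mouth",ax((334,335),.050)); 
for r in((307,355),(290,362),(312,372)): print("tip px",r,ax(r,.030))
I=c["image"];v,u=np.nonzero(I[310:328,372:390].min(2)>140);print(len(u),u.mean()+372,v.mean()+310,u.min()+372,u.max()+372,v.min()+310,v.max()+310)
E
python3 -c "
import cv2;i=cv2.imread('pics/side6.png')[270:430,230:400];cv2.imwrite('pics/side6z.png',cv2.resize(i,None,fx=3.5,fy=3.5,interpolation=0))"
```

```text
mouth (np.float64(-1.9), np.float64(91.7))
tip px (307, 355) (np.float64(-1.3), np.float64(93.1))
tip px (290, 362) (np.float64(7.4), np.float64(83.2))
tip px (312, 372) (np.float64(-4.8), np.float64(84.8))
55 379.6727272727273 322.76363636363635 372 385 317 327
```

View pics/side6z.png

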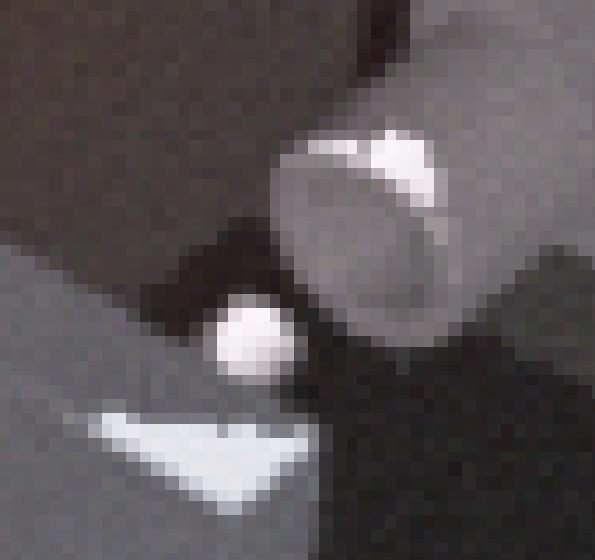

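Run:
```python
from h import *
c=np.load("side6.npz");p=np.array([.814,.581,0]);nn=np.array([-.581,.814,0]);f=np.array([.5608,-.2588,0])
s=627/170
def ax(px,a):
    d=rays(c,[(300+px[0]/s,220+px[1]/s)])@c["pose"][:3,:3].T;o=c["pose"][:3,3]
    t=(a-(o-f)@p)/(d[0]@p);X=o+d[0]*t;return ((X-f)@nn*1e3).round(1),(X[2]*1e3).round(1)
print("mouth",ax((333,339),.050),ax((335,338),.05))
print("pin",ax((302.5,366.5),.026),ax((302.5,366.5),.03))
```

```text
mouth (np.float64(-1.6), np.float64(89.0)) (np.float64(-2.6), np.float64(90.3))
pin (np.float64(-2.1), np.float64(89.3)) (np.float64(0.5), np.float64(84.8))
```

Emit:
move_arm(moves=[{"hand": 30,"x": -0.2,"y": 0,"z": 0,"wx": 0,"wy": 0,"wz": 0},{"hand": 30,"x": -0.2,"y": 0,"z": 0,"wx": 0,"wy": 0,"wz": 0},{"hand": 30,"x": -0.2,"y": 0,"z": 0,"wx": 0,"wy": 0,"wz": 0},{"hand": 30,"x": -0.2,"y": 0,"z": 0,"wx": 0,"wy": 0,"wz": 0},{"hand": 30,"x": -0.1,"y": 0,"z": 0,"wx": 0,"wy": 0,"wz": 0},{"hand": 30,"x": -0.1,"y": 0,"z": 0,"wx": 0,"wy": 0,"wz": 0},{"hand": 30,"x": -0.1,"y": 0,"z": 0,"wx": 0,"wy": 0,"wz": 0},{"hand": 30,"x": 0,"y": 0,"z": 0,"wx": 0,"wy": 0,"wz": 0}])

```text
time_s: 10.25
position: [0.6179, -0.2179, 0.0753]
tcp_rot: [[0.814, 0.581, -0.0], [0.581, -0.814, 0.0], [-0.0, -0.0, -1.0]]
force: [-0.1, 0.4, -4.8]
opening: 0.415
```

Run:
```python
from h import *
togo([0.6405-.0407,-0.2018-.029,0.0745],down(35.5))
```

```text
t 10.25 pos [ 0.6179 -0.2179  0.0753] q [-29.2  42.8  83.8  -0.   53.4  25.3] F [-0.1  0.4 -4.8] M [-0.12  0.17  0.01] op 0.415
yaw x 35.52 z [-3.e-04  0.e+00 -1.e+00]
shift units [-0.89 -0.    0.03]
turn [-0.01  0.01  0.02]
```

Emit:
move_arm(moves=[{"hand": 30,"x": -0.1,"y": 0,"z": 0,"wx": 0,"wy": 0,"wz": 0},{"hand": 30,"x": -0.1,"y": 0,"z": 0,"wx": 0,"wy": 0,"wz": 0},{"hand": 30,"x": -0.1,"y": 0,"z": 0,"wx": 0,"wy": 0,"wz": 0},{"hand": 30,"x": -0.1,"y": 0,"z": 0,"wx": 0,"wy": 0,"wz": 0},{"hand": 30,"x": 0,"y": 0,"z": 0,"wx": 0,"wy": 0,"wz": 0}])

```text
time_s: 10.75
position: [0.6097, -0.2237, 0.0753]
tcp_rot: [[0.814, 0.581, -0.0], [0.581, -0.814, 0.0], [-0.0, -0.0, -1.0]]
force: [0.2, -0.7, -3.7]
opening: 0.408
```

Run:
```python
from h import *
togo([0.6405-.0407,-0.2018-.029,0.0745],down(35.5))
from rig import vision
for n,b in(("side",(300,220,470,380)),):
    c=vision.capture(n);np.savez(n+"7.npz",**c)
    i=c["image"][b[1]:b[3],b[0]:b[2],::-1];s=min(780/i.shape[1],590/i.shape[0])
    cv2.imwrite(f"pics/{n}7.png",cv2.resize(i,None,fx=s,fy=s,interpolation=cv2.INTER_NEAREST))
```

```text
t 10.75 pos [ 0.6097 -0.2237  0.0753] q [-30.   42.4  84.7  -0.   52.9  24.5] F [ 0.2 -0.7 -3.7] M [-0.04  0.1  -0.01] op 0.408
yaw x 35.51 z [-3.e-04  1.e-04 -1.e+00]
shift units [-0.49  0.    0.03]
turn [-0.01  0.01  0.01]
```

View pics/side7.png

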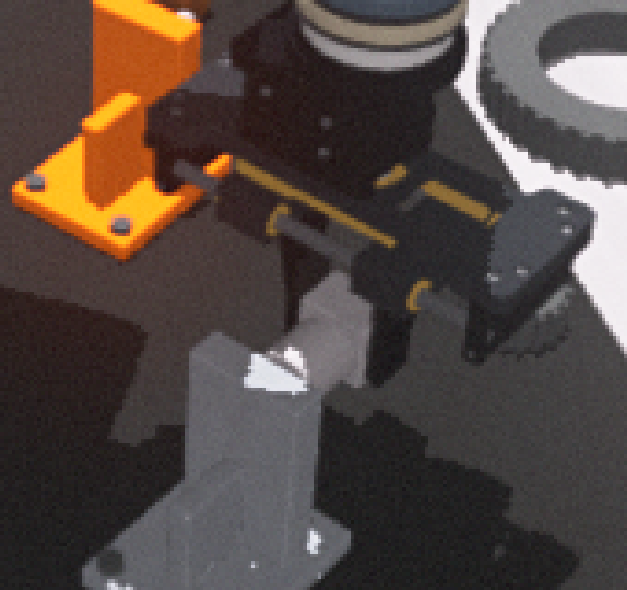

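The mouth has swallowed about 17 mm of the pin with no contact force: this is the deep hole. On to the face.

Emit:
move_arm(moves=[{"hand": 30,"x": -0.1,"y": 0,"z": 0,"wx": 0,"wy": 0,"wz": 0},{"hand": 30,"x": -0.1,"y": 0,"z": 0,"wx": 0,"wy": 0,"wz": 0},{"hand": 30,"x": -0.1,"y": 0,"z": 0,"wx": 0,"wy": 0,"wz": 0},{"hand": 30,"x": -0.08,"y": 0,"z": 0,"wx": 0,"wy": 0,"wz": 0},{"hand": 30,"x": 0,"y": 0,"z": 0,"wx": 0,"wy": 0,"wz": 0}])

```text
time_s: 11.3
position: [0.602, -0.2292, 0.0753]
tcp_rot: [[0.814, 0.581, -0.0], [0.581, -0.814, 0.0], [-0.0, -0.0, -1.0]]
force: [1.1, 0.4, -4.5]
opening: 0.41
```

Emit:
move_arm(moves=[{"hand": 30,"x": -0.05,"y": 0,"z": 0,"wx": 0,"wy": 0,"wz": 0},{"hand": 30,"x": 0,"y": 0,"z": 0,"wx": 0,"wy": 0,"wz": 0}])

```text
time_s: 11.5
position: [0.6013, -0.2298, 0.0753]
tcp_rot: [[0.814, 0.581, -0.0], [0.581, -0.814, -0.0], [-0.0, -0.0, -1.0]]
force: [0.1, 0.4, -3.6]
opening: 0.412
```

Emit:
move_arm(moves=[{"hand": 30,"x": -0.05,"y": 0,"z": 0,"wx": 0,"wy": 0,"wz": 0},{"hand": 30,"x": 0,"y": 0,"z": 0,"wx": 0,"wy": 0,"wz": 0}])

```text
time_s: 11.7
position: [0.6002, -0.2305, 0.0753]
tcp_rot: [[0.814, 0.581, -0.0], [0.581, -0.814, -0.0], [-0.0, -0.0, -1.0]]
force: [0.0, 0.5, -3.4]
opening: 0.41
```

Emit:
move_arm(moves=[{"hand": 30,"x": -0.04,"y": 0,"z": 0,"wx": 0,"wy": 0,"wz": 0},{"hand": 30,"x": 0,"y": 0,"z": 0,"wx": 0,"wy": 0,"wz": 0}])

```text
time_s: 11.9
position: [0.5996, -0.231, 0.0753]
tcp_rot: [[0.814, 0.581, 0.0], [0.581, -0.814, 0.0], [0.0, 0.0, -1.0]]
force: [0.6, 0.0, -4.1]
opening: 0.411
```

Emit:
move_arm(moves=[{"hand": 30,"x": -0.04,"y": 0,"z": 0,"wx": 0,"wy": 0,"wz": 0},{"hand": 30,"x": 0,"y": 0,"z": 0,"wx": 0,"wy": 0,"wz": 0}])

```text
time_s: 12.1
position: [0.5996, -0.2311, 0.0754]
tcp_rot: [[0.814, 0.581, 0.002], [0.581, -0.814, 0.001], [0.002, 0.001, -1.0]]
force: [4.1, 3.2, -4.2]
opening: 0.411
```

Emit:
move_arm(moves=[{"hand": 30,"x": -0.04,"y": 0,"z": 0,"wx": 0,"wy": 0,"wz": 0},{"hand": 30,"x": 0,"y": 0,"z": 0,"wx": 0,"wy": 0,"wz": 0}])

```text
time_s: 12.3
position: [0.5996, -0.2312, 0.0755]
tcp_rot: [[0.814, 0.58, 0.004], [0.58, -0.814, 0.001], [0.004, 0.001, -1.0]]
force: [6.1, 4.8, -5.0]
opening: 0.412
```

Emit:
move_arm(moves=[{"hand": 30,"x": -0.03,"y": 0,"z": 0,"wx": 0,"wy": 0,"wz": 0},{"hand": 30,"x": 0,"y": 0,"z": 0,"wx": 0,"wy": 0,"wz": 0},{"hand": 30,"x": 0,"y": 0,"z": 0,"wx": 0,"wy": 0,"wz": 0}])

```text
time_s: 12.6
position: [0.5997, -0.2312, 0.0756]
tcp_rot: [[0.814, 0.58, 0.005], [0.58, -0.814, 0.002], [0.005, 0.002, -1.0]]
force: [6.7, 5.5, -4.8]
opening: 0.409
```

Run:
```python
from h import *
togo([0.6405,-0.2018,0.0745],down(35.5))
from rig import vision
for n,b in(("side",(300,220,470,380)),):
    c=vision.capture(n);np.savez(n+"8.npz",**c)
    i=c["image"][b[1]:b[3],b[0]:b[2],::-1];s=min(780/i.shape[1],590/i.shape[0])
    cv2.imwrite(f"pics/{n}8.png",cv2.resize(i,None,fx=s,fy=s,interpolation=cv2.INTER_NEAREST))
```

```text
t 12.6 pos [ 0.5997 -0.2312  0.0756] q [-31.1  41.9  86.    0.3  51.9  23.2] F [ 6.7  5.5 -4.8] M [ 0.87 -0.98 -0.08] op 0.409
yaw x 35.48 z [ 0.0049  0.0016 -1.    ]
shift units [ 2.01 -0.01  0.05]
turn [ 0.09 -0.28 -0.03]
```

View pics/side8.png

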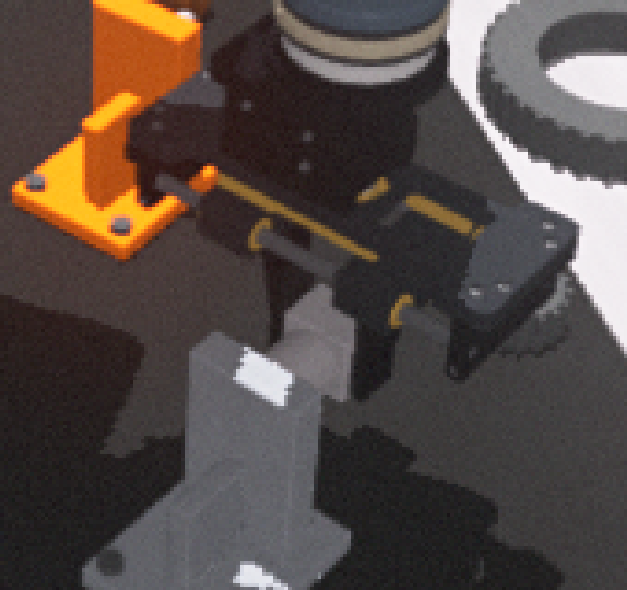

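Contact: 8.6 N along the pin axis with the spacer centre 47.7 mm from the block face, matching the 48 mm half length. The face is seated, so draw off and rise. I'll also fit a rough arm geometry from readings so far to plan the final tilt.

Emit:
move_arm(moves=[{"hand": 30,"x": 0.15,"y": 0,"z": 0,"wx": 0,"wy": 0,"wz": 0},{"hand": 30,"x": 0.3,"y": 0,"z": 0,"wx": 0,"wy": 0,"wz": 0},{"hand": 30,"x": 0.4,"y": 0,"z": 0,"wx": 0,"wy": 0,"wz": 0},{"hand": 30,"x": 0.4,"y": 0,"z": 0,"wx": 0,"wy": 0,"wz": 0},{"hand": 30,"x": 0.4,"y": 0,"z": 0,"wx": 0,"wy": 0,"wz": 0},{"hand": 30,"x": 0.4,"y": 0,"z": 0,"wx": 0,"wy": 0,"wz": 0},{"hand": 30,"x": 0.3,"y": 0,"z": -0.2,"wx": 0,"wy": 0,"wz": 0},{"hand": 30,"x": 0.1,"y": 0,"z": -0.6,"wx": 0,"wy": 0,"wz": 0},{"hand": 30,"x": 0,"y": 0,"z": -0.9,"wx": 0,"wy": 0,"wz": 0},{"hand": 30,"x": 0,"y": 0,"z": -1,"wx": 0,"wy": 0,"wz": 0},{"hand": 30,"x": 0,"y": 0,"z": -1,"wx": 0,"wy": 0,"wz": 0},{"hand": 30,"x": 0,"y": 0,"z": -1,"wx": 0,"wy": 0,"wz": 0},{"hand": 30,"x": 0,"y": 0,"z": -1,"wx": 0,"wy": 0,"wz": 0},{"hand": 30,"x": 0,"y": 0,"z": -1,"wx": 0,"wy": 0,"wz": 0},{"hand": 30,"x": 0,"y": 0,"z": -1,"wx": 0,"wy": 0,"wz": 0},{"hand": 30,"x": 0,"y": 0,"z": -1,"wx": 0,"wy": 0,"wz": 0},{"hand": 30,"x": 0,"y": 0,"z": -1,"wx": 0,"wy": 0,"wz": 0},{"hand": 30,"x": 0,"y": 0,"z": -1,"wx": 0,"wy": 0,"wz": 0},{"hand": 30,"x": 0,"y": 0,"z": -0.5,"wx": 0,"wy": 0,"wz": 0},{"hand": 30,"x": 0,"y": 0,"z": 0,"wx": 0,"wy": 0,"wz": 0}])

```text
time_s: 14.65
position: [0.6478, -0.1975, 0.3587]
tcp_rot: [[0.814, 0.581, 0.005], [0.581, -0.814, -0.003], [0.003, 0.005, -1.0]]
force: [0.1, -0.3, -3.1]
opening: 0.41
```

Run:
```python
from h import *
togo([0.648,-0.197,0.35],down(35.5))
from scipy.optimize import least_squares
from rig import bot
s=bot.read_state()
D=[([.1548,.6049,.2218],[65.4,30.3,82.1]),([.4126,.2857,.1363],[21.9,28.4,104.4]),([.4886,.1928,.011],[9.3,42.5,104.7]),([.5141,.122,.1976],[1.2,24.7,97.5]),([.635,-.1687,.1473],[-24.6,37.6,81.]),([.5997,-.2312,.0756],[-31.1,41.9,86.]),(s["position"],s["joint_positions"][:3])]
def res(v):
    L1,L2,K,off,a1=v;o=[]
    for p,q in D:
        q=np.radians(q);r=np.sqrt(p[0]**2+p[1]**2-.111**2)
        o+=[a1+L1*np.sin(q[1])+L2*np.sin(q[1]+q[2]+off)-r, K+L1*np.cos(q[1])+L2*np.cos(q[1]+q[2]+off)-p[2]]
    return o
f=least_squares(res,[.4,.4,0,0,0]);print(f.x.round(4),abs(f.fun).max())
```

```text
t 14.65 pos [ 0.6478 -0.1975  0.3587] q [-26.4  28.3  63.7  -0.   87.7  28.1] F [ 0.1 -0.3 -3.1] M [-0.09  0.13  0.  ] op 0.41
yaw x 35.53 z [ 0.0051 -0.0027 -1.    ]
shift units [ 0.02 -0.01  0.35]
turn [ 0.3  -0.15  0.02]
[ 0.5902  0.4089 -0.0315  0.2866 -0.0006] 0.0012943159695258943
```

Emit:
move_arm(moves=[{"hand": 30,"x": 0,"y": 0,"z": 0,"wx": 0,"wy": -8,"wz": 0},{"hand": 30,"x": 0,"y": 0,"z": 0,"wx": 0,"wy": -8,"wz": 0},{"hand": 30,"x": 0,"y": 0,"z": 0,"wx": 0,"wy": 0,"wz": 0},{"hand": 30,"x": 0,"y": 0,"z": 0,"wx": 0,"wy": 0,"wz": 0}])

```text
time_s: 15.05
position: [0.647, -0.1961, 0.3529]
tcp_rot: [[0.781, 0.582, -0.226], [0.561, -0.813, -0.158], [-0.276, -0.003, -0.961]]
force: [0.5, 0.8, -3.8]
opening: 0.409
```

```bash
cat > fk.py <<'E'
import numpy as np
from scipy.spatial.transform import Rotation as Ro
def A(ax,d): return Ro.from_rotvec(np.radians(d)*np.array(ax,float)).as_matrix()
X,Y,Z=(1,0,0),(0,1,0),(0,0,1)
G=np.degrees
# forearm frame: x along forearm ; q2,q3,q5 about +y pitch downward ; s4,s6 signs
def fk(q,h,Lw,s4=1,s6=1,L1=.5902,L2=.4089,off=.2866,lat=.111):
    R1=A(Z,q[0]);p=R1@np.array([0,lat,h])
    R2=R1@A(Y,q[1]);p=p+R2@[0,0,L1]
    R3=R2@A(Y,q[2]);p=p+R3@[L2*np.sin(off),0,L2*np.cos(off)]
    R4=R3@A(Z,s4*q[3])     # forearm axis = local z
    R5=R4@A(Y,q[4])
    R6=R5@A(Z,s6*q[5])
    # at q6=0, tool down: tool y outward. frame z=tool z; local x at tool down = inward -> tool y = -local x
    T=R6@np.array([[0,-1,0],[1,0,0],[0,0,1]],float)
    return p+R6[:,2]*Lw,T
E
python3 - <<'E'
from h import *; from fk import *
from rig import bot
from scipy.optimize import least_squares
s=bot.read_state();q=s["joint_positions"];print(q.round(2),s["position"],s["tcp_rot"].round(3),s["force"].round(1))
for s4 in(1,-1):
  for s6 in(1,-1):
    T=fk(q,.37,.4,s4,s6)[1];print(s4,s6,"roterr",np.degrees(Ro.from_matrix(T.T@s["tcp_rot"]).magnitude()).round(2))
    f=least_squares(lambda v:fk(q,v[0],v[0]+.0315,s4,s6)[0]-s["position"],[.37]);print("  h",f.x,f.fun.round(4))
E
```

```text
[-20.41  34.24  55.7  -13.27  99.08  32.89] [ 0.64698261 -0.19614785  0.35293944] [[ 0.781  0.582 -0.226]
 [ 0.561 -0.813 -0.158]
 [-0.276 -0.003 -0.961]] [ 0.5  0.8 -3.8]
1 1 roterr 0.0
  h [0.27748107] [ 0.0009 -0.0012  0.0002]
1 -1 roterr 65.78
  h [0.27748107] [ 0.0009 -0.0012  0.0002]
-1 1 roterr 26.54
  h [-0.12772164] [ 0.0772  0.0219 -0.0155]
-1 -1 roterr 74.19
  h [-0.12772164] [ 0.0772  0.0219 -0.0155]
```

```bash
cat > plan.py <<'E'
from h import *; from fk import *
from rig import bot
from scipy.optimize import least_squares
lo=np.array([-176.69,-43.24,12.49,-82,0,-163.58]);hi=np.array([176.69,126.21,139.97,262,151.66,163.58])
def ik(p,R,q0):
    def f(q):
        P,T=fk(q,.2775,.309);return np.r_[(P-p)*5,Ro.from_matrix(T.T@R).as_rotvec()]
    r=least_squares(f,np.clip(q0,lo+.5,hi-.5),bounds=(lo,hi),max_nfev=60);return r.x,np.abs(r.fun).max()
def path(s,p,R,n=18):
    q=s["joint_positions"];rv=Ro.from_matrix(s["tcp_rot"].T@R).as_rotvec();qs=[]
    for k in range(1,n+1):
        a=k/n;q2,e=ik(s["position"]+(p-s["position"])*a,s["tcp_rot"]@Ro.from_rotvec(rv*a).as_matrix(),q)
        if e>5e-3 or abs(q2-q).max()>25: return None
        q=q2;qs.append(q)
    return np.array(qs)
E
python3 - <<'E'
from plan import *
s=bot.read_state();out=[]
for x,y,z in ((.55,-.1,.45),(.5,0,.45),(.5,.1,.4),(.6,0,.5),(.5,-.25,.5),(.6,-.1,.6)):
  for az in range(-180,180,30):
    a=np.radians(az);zz=np.array([np.cos(a),np.sin(a),0]);xx=np.array([0,0,-1.]);R=np.c_[xx,np.cross(zz,xx),zz]
    P=path(s,np.array([x,y,z]),R,10)
    if P is not None:
        m=np.minimum(P-lo,hi-P).min();st=abs(np.diff(P,axis=0)).max()
        out.append((st,m,(x,y,z),az,P[-1].round(0)))
for o in sorted(out,key=lambda o:-o[1])[:12]:print(o)
E
```

```text
(np.float64(14.609601384575797), np.float64(17.86742712620631), (0.5, 0, 0.45), 60, array([-52.,  24., 113.,  73., 105., 131.]))
(np.float64(6.0047957387505875), np.float64(17.25049004676893), (0.5, 0.1, 0.4), -120, array([ 21.,  48.,  68., -62., 134.,  37.]))
(np.float64(14.009453533153533), np.float64(17.188440140179196), (0.5, 0.1, 0.4), 60, array([-43.,  28., 123.,  79.,  96., 119.]))
(np.float64(13.6855810339745), np.float64(15.335275043643122), (0.5, 0.1, 0.4), 90, array([-35.,  35., 101.,  64., 113., 129.]))
(np.float64(15.64618387791677), np.float64(13.701408204023295), (0.55, -0.1, 0.45), 60, array([-55.,  30.,  99.,  74., 109., 138.]))
(np.float64(6.3680011131865655), np.float64(13.531367805266655), (0.5, 0, 0.45), -120, array([ 13.,  41.,  73., -68., 128.,  32.]))
(np.float64(17.73586353349799), np.float64(12.573521470032006), (0.6, 0, 0.5), 60, array([-43.,  25.,  99.,  83., 101., 146.]))
(np.float64(7.150311733290632), np.float64(10.275020405151437), (0.5, 0.1, 0.4), -90, array([ 29.,  41.,  85., -72., 113.,  40.]))
(np.float64(14.432421654138622), np.float64(10.005356217985508), (0.5, 0, 0.45), 90, array([-43.,  33.,  92.,  62., 124., 136.]))
(np.float64(6.117425378409585), np.float64(7.80520519799893), (0.55, -0.1, 0.45), -150, array([ -4.,  51.,  53., -71., 144.,  23.]))
(np.float64(13.314501321600332), np.float64(7.777249412459668), (0.5, 0.1, 0.4), 120, array([-24.,  43.,  80.,  53., 133., 132.]))
(np.float64(6.667114046204727), np.float64(7.192625783644203), (0.55, -0.1, 0.45), -120, array([  5.,  43.,  70., -75., 121.,  28.]))
```

Run:
```python
from plan import *
s=dict(bot.read_state());a=np.radians(-120);p=np.array([.5,.1,.4])
zz=np.array([np.cos(a),np.sin(a),0]);xx=np.array([0,0,-1.]);R=np.c_[xx,np.cross(zz,xx),zz]
togo(p,R)
P=path(s,p,s["tcp_rot"],15);print(np.minimum(P-lo,hi-P).min(0).round(0),abs(np.diff(P,axis=0)).max(0).round(1))
s.update(position=p,joint_positions=P[-1]);P=path(s,p,R,12);print(np.minimum(P-lo,hi-P).min(0).round(0),abs(np.diff(P,axis=0)).max(0).round(1),P[-1].round())
```

```text
t 15.05 pos [ 0.647  -0.1961  0.3529] q [-20.4  34.2  55.7 -13.3  99.1  32.9] F [ 0.5  0.8 -3.8] M [ 0.09 -0.13  0.02] op 0.409
yaw x 35.67 z [-0.226  -0.1578 -0.9613]
shift units [  1.53 -13.06  -2.35]
turn [-21.01 -72.86 -15.57]
[158.  62.  46.  69.  51. 106.] [2.  1.3 2.  0.5 0.5 2. ]
[156.  65.  51.  20.  17. 106.] [2.1 2.7 2.3 4.8 4.3 2.5] [ 21.  48.  68. -62. 134.  37.]
```

Emit:
move_arm(moves=[{"hand": 30,"x": 0.05,"y": -0.4,"z": -0.2,"wx": 0,"wy": 0,"wz": 0},{"hand": 30,"x": 0.1,"y": -0.8,"z": -0.2,"wx": 0,"wy": 0,"wz": 0},{"hand": 30,"x": 0.1,"y": -0.9,"z": -0.15,"wx": 0,"wy": 0,"wz": 0},{"hand": 30,"x": 0.1,"y": -0.9,"z": -0.15,"wx": 0,"wy": 0,"wz": 0},{"hand": 30,"x": 0.1,"y": -0.9,"z": -0.15,"wx": 0,"wy": 0,"wz": 0},{"hand": 30,"x": 0.1,"y": -0.9,"z": -0.15,"wx": 0,"wy": 0,"wz": 0},{"hand": 30,"x": 0.1,"y": -0.9,"z": -0.15,"wx": 0,"wy": 0,"wz": 0},{"hand": 30,"x": 0.1,"y": -0.9,"z": -0.15,"wx": 0,"wy": 0,"wz": 0},{"hand": 30,"x": 0.1,"y": -0.9,"z": -0.15,"wx": 0,"wy": 0,"wz": 0},{"hand": 30,"x": 0.1,"y": -0.9,"z": -0.15,"wx": 0,"wy": 0,"wz": 0},{"hand": 30,"x": 0.1,"y": -0.9,"z": -0.15,"wx": 0,"wy": 0,"wz": 0},{"hand": 30,"x": 0.1,"y": -0.9,"z": -0.15,"wx": 0,"wy": 0,"wz": 0},{"hand": 30,"x": 0.1,"y": -0.9,"z": -0.15,"wx": 0,"wy": 0,"wz": 0},{"hand": 30,"x": 0.1,"y": -0.9,"z": -0.15,"wx": 0,"wy": 0,"wz": 0},{"hand": 30,"x": 0.1,"y": -0.7,"z": -0.1,"wx": 0,"wy": 0,"wz": 0},{"hand": 30,"x": 0.05,"y": -0.3,"z": 0,"wx": 0,"wy": 0,"wz": 0},{"hand": 30,"x": 0,"y": 0,"z": 0,"wx": 0,"wy": 0,"wz": 0}])

```text
time_s: 16.75
position: [0.5, 0.0985, 0.4003]
tcp_rot: [[0.781, 0.583, -0.224], [0.56, -0.813, -0.161], [-0.276, 0.0, -0.961]]
force: [0.1, -0.3, -3.9]
opening: 0.409
```

Emit:
move_arm(moves=[{"hand": 30,"x": 0,"y": 0,"z": 0,"wx": -0.8,"wy": -2.9,"wz": -0.6},{"hand": 30,"x": 0,"y": 0,"z": 0,"wx": -1.5,"wy": -5.2,"wz": -1.1},{"hand": 30,"x": 0,"y": 0,"z": 0,"wx": -1.7,"wy": -6,"wz": -1.3},{"hand": 30,"x": 0,"y": 0,"z": 0,"wx": -1.7,"wy": -6,"wz": -1.3},{"hand": 30,"x": 0,"y": 0,"z": 0,"wx": -1.7,"wy": -6,"wz": -1.3},{"hand": 30,"x": 0,"y": 0,"z": 0,"wx": -1.7,"wy": -6,"wz": -1.3},{"hand": 30,"x": 0,"y": 0,"z": 0,"wx": -1.7,"wy": -6,"wz": -1.3},{"hand": 30,"x": 0,"y": 0,"z": 0,"wx": -1.7,"wy": -6,"wz": -1.3},{"hand": 30,"x": 0,"y": 0,"z": 0,"wx": -1.7,"wy": -6,"wz": -1.3},{"hand": 30,"x": 0,"y": 0,"z": 0,"wx": -1.7,"wy": -6,"wz": -1.3},{"hand": 30,"x": 0,"y": 0,"z": 0,"wx": -1.7,"wy": -6,"wz": -1.3},{"hand": 30,"x": 0,"y": 0,"z": 0,"wx": -1.7,"wy": -6,"wz": -1.3},{"hand": 30,"x": 0,"y": 0,"z": 0,"wx": -1,"wy": -3.5,"wz": -0.7},{"hand": 30,"x": 0,"y": 0,"z": 0,"wx": 0,"wy": 0,"wz": 0},{"hand": 30,"x": 0,"y": 0,"z": 0,"wx": 0,"wy": 0,"wz": 0}])

```text
time_s: 18.25
position: [0.5013, 0.0971, 0.3996]
tcp_rot: [[0.015, 0.86, -0.51], [0.019, -0.51, -0.86], [-1.0, 0.003, -0.024]]
force: [0.2, -0.2, -3.8]
opening: 0.412
```

Run:
```python
from h import *
a=np.radians(-120);zz=np.array([np.cos(a),np.sin(a),0]);xx=np.array([0,0,-1.]);R=np.c_[xx,np.cross(zz,xx),zz]
togo([.5,.1,.4],R)
from rig import vision,bot
print(bot.read_state()["tcp_rot"].round(4))
for n in("side","wrist","top"):
    c=vision.capture(n);np.savez(n+"9.npz",**c);cv2.imwrite(f"pics/{n}9.png",c["image"][:,:,::-1])
```

```text
t 18.25 pos [0.5013 0.0971 0.3996] q [ 20.2  47.3  67.3 -61.4 134.1  37.1] F [ 0.2 -0.2 -3.8] M [ 1.   -0.54 -0.01] op 0.412
yaw x 51.1 z [-0.51   -0.8599 -0.024 ]
shift units [-0.02 -0.1  -0.07]
turn [-0.67 -1.37 -0.21]
[[ 0.0152  0.8601 -0.51  ]
 [ 0.0188 -0.5102 -0.8599]
 [-0.9997  0.0035 -0.024 ]]
```

View pics/side9.png

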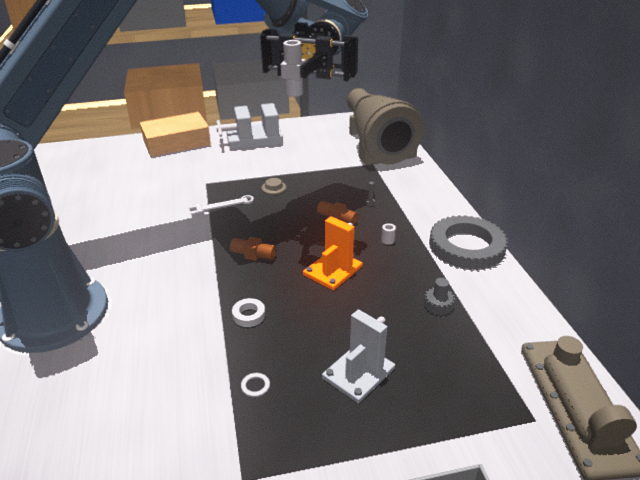

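View pics/top9.png

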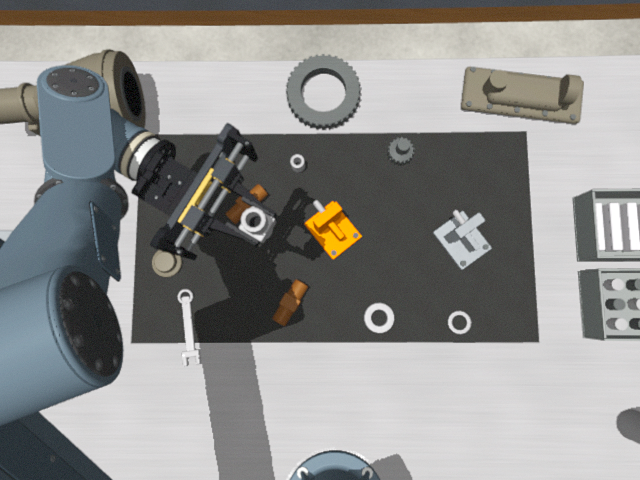

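Emit:
move_arm(moves=[{"hand": 30,"x": 0,"y": 0,"z": 0,"wx": -0.5,"wy": -1.3,"wz": -0.2},{"hand": 30,"x": 0,"y": 0,"z": 0,"wx": 0,"wy": 0,"wz": 0},{"hand": 30,"x": 0,"y": 0,"z": 0,"wx": 0,"wy": 0,"wz": 0},{"hand": 30,"x": 0,"y": 0,"z": 0,"wx": 0,"wy": 0,"wz": 0},{"hand": 30,"x": 0,"y": 0,"z": 0,"wx": 0,"wy": 0,"wz": 0}])

```text
time_s: 18.9
position: [0.5005, 0.0976, 0.4003]
tcp_rot: [[-0.0, 0.865, -0.502], [-0.0, -0.502, -0.865], [-1.0, -0.0, 0.001]]
force: [-0.5, -0.0, -2.8]
opening: 0.409
```

Run:
```python
from h import *
from rig import vision,bot
s=bot.read_state();print(s["tcp_rot"].round(4),s["position"],abs(s["qvel"]).max(),s["force"].round(1),s["opening"])
c=vision.capture("top");X=cloud(c);t=s["position"]
q=X[200:245,235:285].reshape(-1,3);q=q[np.isfinite(q[:,0])]
ctr=t-s["tcp_rot"][:,2]*.013;r=np.hypot(*(q-ctr)[:,:2].T)
for a,b in((0,5),(5,8),(10.5,12),(12,15)):
    k=(r>a/1e3)&(r<b/1e3);print(a,b,k.sum(),(np.percentile(q[k,2],[5,50,95])-t[2]).round(4))
# tilt of end face
k=(abs(q[:,2]-t[2]-.048)<.004);v=q[k];print("face pts",k.sum(),v.mean(0)-ctr)
k2=np.hypot(*(v-v.mean(0))[:,:2].T)<.018;u=v[k2];M=np.c_[u[:,:2]-u[:,:2].mean(0),np.ones(len(u))];print("face slope deg",np.degrees(np.linalg.lstsq(M,u[:,2],rcond=None)[0][:2]).round(1))
i=c["image"][190:260,210:300,::-1];cv2.imwrite("pics/top10.png",cv2.resize(i,None,fx=8,fy=8,interpolation=0))
c=vision.capture("side");i=c["image"][20:110,240:370,::-1];cv2.imwrite("pics/side10.png",cv2.resize(i,None,fx=6,fy=6,interpolation=0))
# spacer axis from side depth
X=cloud(c);q=X[30:105,270:315].reshape(-1,3);q=q[np.isfinite(q[:,0])];q=q[np.hypot(*(q-ctr)[:,:2].T)<.022]
for z0 in np.arange(-.045,.045,.01):
    w=q[abs(q[:,2]-t[2]-z0)<.005]
    if len(w)>5:print(z0.round(3),len(w),(w.mean(0)-ctr)[:2].round(4))
```

```text
[[-4.000e-04  8.649e-01 -5.020e-01]
 [-4.000e-04 -5.020e-01 -8.649e-01]
 [-1.000e+00 -2.000e-04  5.000e-04]] [0.50047514 0.09761072 0.40032988] 0.13158504240526991 [-0.5 -0.  -2.8] 0.40913764020433024
0 5 27 [0.0132 0.0145 0.0169]
5 8 32 [0.0125 0.015  0.0166]
10.5 12 131 [0.0166 0.0447 0.0494]
12 15 267 [-0.0343  0.0467  0.0495]
face pts 304 [0.00022961 0.00056835 0.04780122]
face slope deg [0.5 0.3]
-0.045 59 [-0.0029 -0.0122]
-0.035 90 [-0.0021 -0.0127]
-0.025 94 [-0.002  -0.0121]
-0.015 66 [-0.0054 -0.0139]
-0.005 71 [-0.0087 -0.0154]
0.005 77 [-0.0051 -0.0143]
0.015 129 [-0.0022 -0.0116]
0.025 99 [-0.0023 -0.0116]
0.035 100 [-0.0024 -0.0119]
```

View pics/side10.png

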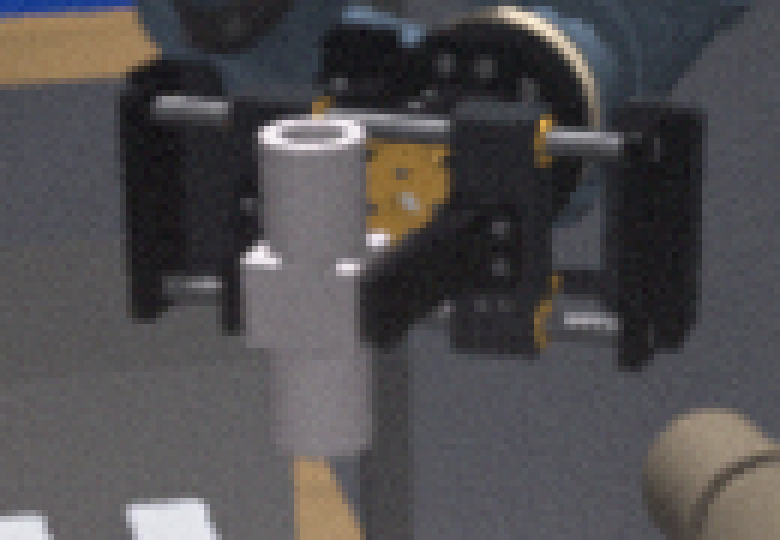

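View pics/top10.png

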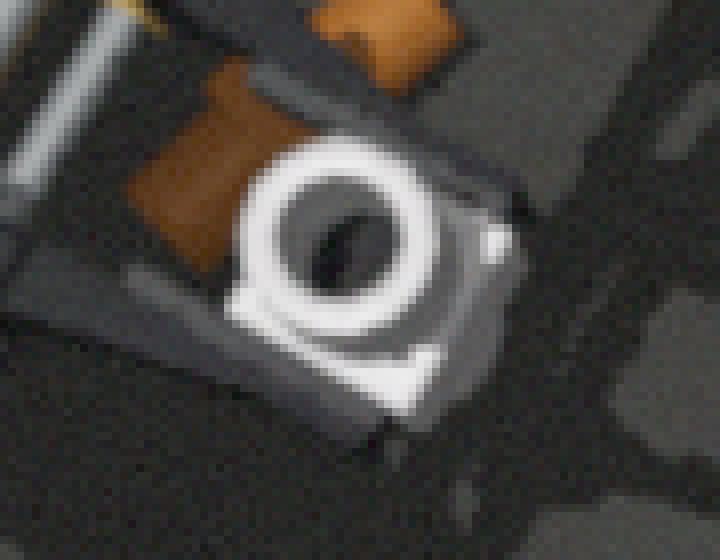

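Top view: the mouth points up at crop (340,240), and its bottom reads 33 mm below the rim, so it is the 34 mm hole. Side view: the spacer stands upright, with no measurable drift of its axis with height. The bystanders match the first pictures, so I'll hand it in.

```bash
python3 -c "
from rig import order;print(order.hand_in())"
```

```text
the job is handed in; nothing more can be done
None
```

The job is handed in: the spacer is held upright in the gripper with its deep hole facing up, at about 19 s of the 56 s allowed.

**Feeling for the hole:** I gripped the spacer by its collar flats and tried the end facing the stand first. It slid onto the pin with no resistance past where the 4 mm recess would have stopped it. It stopped when its end face met the stand, at 8.6 N along the pin, with the spacer's centre 47.7 mm from the block face (48 mm expected). This was the deep hole, so I did not need to turn the spacer end for end. I then drew it straight off, lifted it and tilted it upright.

**Last checks:**
- **Hole depth:** the upward mouth reads about 33 mm deep in the top camera (34 mm nominal).
- **Upright:** the end face is level within about 0.5°, and the tool's axis along the spacer within about 0.05° of vertical.
- **Height and clearance:** the spacer's centre is about 0.40 m above the bench, roughly 0.36 m from the stand in plan, and the arm is at rest.
- **Grip:** the opening is steady at 36 mm, and the wrist reads about 3–4 N of load, a little under the 4.4 N nominal weight.
- **Other things on the mat:** I compared them by eye only. They look unmoved in the final pictures where the arm does not hide them; the top view hid part of the mat, including the bolt.

No final check failed. Two earlier snags did no harm: one move call was refused for missing keys and moved nothing. The cameras' measurements of the pin's sideways position also differed by 2–3 mm, less than the 4 mm clearance in the hole.

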